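# Unstack the blackout kit and put each thing back in its foam cut-out

## Robot

A 6-joint arm with a two-finger parallel gripper is mounted at the origin on the work surface. World frame = base frame: x ahead of the robot, y to its left, z up, the work surface at z = 0. Lengths are in m, angles in rad, forces in N, time in s.
With the tool pointing down it reaches from about 0.375 to 0.9 m from the base axis. Payload 3.1 kg.
Tool frame: the origin (TCP) lies on the centre line of the jaws, within the pads' length; the fingertips stand 8 mm ahead of it and the grasp point (between the pads) lies 11 mm behind it (robot.tip_extent is the distance from the TCP to the fingertips, in m); y points along the fingers, z is the direction in which the jaws open and shut, and the axes are right-handed (so a half turn about y gives the same grasp; the last joint's range is limited). The gripper opens to 87 mm and grips with 3 to 60 N. Pads are 19 mm wide; open, the fingers measure 117 mm over their backs; the gripper's body (75 mm by 190 mm) begins 51 mm behind the grasp point.
Start: joints at [1.155, 0.527, 1.433, -0, 1.181, -0.178], TCP at [0.147, 0.608, 0.231] pointing down, gripper open.
Joint ranges: [-3.08, 3.08], [-0.75, 2.2], [0.22, 2.44], [-1.43, 4.57], [0, 2.65], [-2.85, 2.85]. Speed limits (rad/s): [2.79, 2.79, 3.14, 3.14, 3.14, 3.14].

## Interface

Orientations are given as a unit quaternion [x, y, z, w].
In Python, from rig import robot gives the robot as it stands.
- The arm moves only by the shell command python3 -m crank 'ROWS' [FORCE]. ROWS is JSON, a list that holds one entry, the list of rows, each a list of 7 numbers: the turn, a rotation vector about the tool's x, y, z in degrees, then the shift along the tool's x, y, z in m, then the opening in per cent of the stroke, from 0 (shut) to 100 (fully open). In form: [[[ax, ay, az, dx, dy, dz, gripper], ...]]. A call has exactly 5 rows; each row shifts and turns the commanded pose from where the row before left it, along the tool's axes as they then stand; what a row does not reach is not made up. A row lasts 1/8 s, in which the tool goes at most 62.5 mm and 10.7 degrees, less where a joint would pass 70% of its speed; a pose out of reach is approached as far as the arm can. A call with a gripper value outside its range is refused whole. The fingers move at their own pace and stop on an object; FORCE is the grip in N (left out, the last holds). Time passes only in rows, so rows that do not move let the fingers close, or fill a call up. It gives the time, the measured TCP pose, the force and the opening at its end, in the units of the state.
- robot.get_obs(): the state, without advancing time (a new reading comes with each control period).
- robot.camera(name): name is "scene" or "top" or "wrist"; returns a dict with "img" (420x560x3 uint8, red, green, blue), "K" (3x3 intrinsics, pixels), "R" (3x3) and "t" (3): a world point X has camera coordinates R X + t; the wrist camera has in their place "T_tool_cam" (4x4, takes a point from camera to tool coordinates, whose origin is the TCP and whose axes are the tool frame's). Camera axes: x right, y down, z forward; pixel columns grow to the right and rows downward; lengths in m; the calibration is good to about 2 mm. A picture is of the moment at which its call begins: read the wrist's pose just before it. There is no depth.
- robot.hand_in(): hands the job in, once; it reports no verdict.
Trained networks look in a picture, given as the dict that the camera call returned (one of the last four; its "shot" number tells which), for a name from the list of things; names that differ only in an ending like _2 or _b are one class to them, and where a whole thing is asked for, a point or a joint stands for the part that bears it (a point fixed in the world has none). Each returns a list of dicts, best first, with "conf" (0 to 1); they miss things now and then, are a little off and sometimes report something else, mostly with a low value. They report only what shows in the picture. A call takes as long as a camera call.
- robot.spot_in(picture, thing): "at" ([row, column] in pixels, amid what is visible of it).
The state is a dict: "time": time; "q": joint angles; "joint_velocities": joint speeds; "joint_torque": joint torques, N m; "position": TCP position; "tool_rot": TCP orientation; "ft_force": force on the tool from outside, world axes, zero at the start; "moment": the same for the moment, N m; "grip_width": finger opening in m.
Only numpy, scipy, OpenCV 4.12 (cv2) and the standard library are available. Lean on these libraries where they do the work, as an engineer would, in place of code of your own. Each camera call takes 0.05 s, during which the arm holds its last target.

## Task

The blackout kit was left in two stacks on the closet shelf. Take the stacks apart and put every thing back, right way up, in the cut-out of the foam tray whose backing has its own colour: battery tester in grey, cell case in blue, jar in amber, first-aid tin in green, headlamp in red. Set each down gently so that it lies flat on the floor of its cut-out; do not drop or topple anything, and leave the mug and the roll of tape where they are.

Things in the scene. Friction and masses are not known exactly. Their poses are not given: they have to be found in the camera images.
- tester_mid (a point): Grey plastic battery tester, a box 112 (x) x 62 (y) x 30 mm high, with a dark meter window with red, yellow and green fields on top and a lower open cell trough across its +x end (beyond x = 28 mm; the rest is a plain flat-topped block). This point is its centre, half-way up. x runs along its length, z up. About 0.16 kg.
- cellcase_mid (a point): Clear blue rigid plastic case with three silver-and-copper battery cells in it, 104 (x) x 60 (y) x 30 mm high, flat-topped, latched shut. This point is its centre, half-way up. x runs along its length, z up. About 0.24 kg.
- jar_mid (a point): Round amber glass jar with an aluminium screw lid (on tight): lid 60 mm in diameter and 14 mm high, glass 57 mm in diameter, 50 mm high in all. This point is its centre, half-way up; z up. About 0.19 kg.
- aidtin_mid (a point): Green first-aid tin with a white cross on its lid, shut, 70 (x) x 48 (y) x 28 mm high. This point is its centre, half-way up. x runs along its length, z up. About 0.13 kg.
- headlamp_mid (a point): Red headlamp without its strap, lying on its back with the round lens up (it starts on top of the jar), 36 mm high: a black bracket plate 92 (x) x 40 (y) x 5 mm at the bottom with a strap ear at each end, on its middle a red housing 56 (x) x 44 (y) mm from 5 to 29 mm up, and a round dark bezel 41 mm in diameter with the lens on top. This point is its centre, half-way up (18 mm). x runs along the bracket, z up. About 0.09 kg.
- tray_grey_floor (a point): Shallow black plastic tray, 160 (its x) x 110 (its y) x 13 mm high, fixed to the shelf, filled with charcoal foam that has one rectangular cut-out 128 (x) x 78 (y) mm, through which light grey backing shows: the place of the grey battery tester. This point is the middle of the cut-out, on its floor, 4 mm above the shelf; the foam is 8 mm deep (its top 12 mm above the shelf), the tray's rim 13 mm. z up. About 8 mm is free all round the thing.
- tray_blue_floor (a point): Shallow black plastic tray, 160 (its x) x 110 (its y) x 13 mm high, fixed to the shelf, filled with charcoal foam that has one rectangular cut-out 120 (x) x 76 (y) mm, through which blue backing shows: the place of the blue cell case. This point is the middle of the cut-out, on its floor, 4 mm above the shelf; the foam is 8 mm deep (its top 12 mm above the shelf), the tray's rim 13 mm. z up. About 8 mm is free all round the thing.
- tray_amber_floor (a point): Shallow black plastic tray, 160 (its x) x 110 (its y) x 13 mm high, fixed to the shelf, filled with charcoal foam that has one round cut-out 76 mm in diameter, through which amber-orange backing shows: the place of the amber jar. This point is the middle of the cut-out, on its floor, 4 mm above the shelf; the foam is 8 mm deep (its top 12 mm above the shelf), the tray's rim 13 mm. z up. About 8 mm is free all round the thing.
- tray_green_floor (a point): Shallow black plastic tray, 160 (its x) x 110 (its y) x 13 mm high, fixed to the shelf, filled with charcoal foam that has one rectangular cut-out 86 (x) x 64 (y) mm, through which green backing shows: the place of the green first-aid tin. This point is the middle of the cut-out, on its floor, 4 mm above the shelf; the foam is 8 mm deep (its top 12 mm above the shelf), the tray's rim 13 mm. z up. About 8 mm is free all round the thing.
- tray_red_floor (a point): Shallow black plastic tray, 160 (its x) x 110 (its y) x 13 mm high, fixed to the shelf, filled with charcoal foam that has one rectangular cut-out 108 (x) x 60 (y) mm, through which red backing shows: the place of the red headlamp. This point is the middle of the cut-out, on its floor, 4 mm above the shelf; the foam is 8 mm deep (its top 12 mm above the shelf), the tray's rim 13 mm. z up. About 8 mm is free all round the thing.
- mug: Bystander: steel mug, 82 mm in diameter at the rim, 80 mm high, loose, handle to its +y side. Origin at the centre of its underside.
- tape: Bystander: roll of silver-grey tape lying flat, 104 mm in diameter, 48 mm high, loose. Origin at the centre of its underside.

How it is judged:
By the outcome, as a careful person would: the job done as asked, in the order asked, and still so for the second after the job is handed in, with the robot touching nothing.
It also fails if it takes over 138 s, if anything falls off the work surface, if the arm or the gripper's body presses on something with over 40 N, if the wrist force passes 120 N, or if a joint passes its speed limit or range.

## Working session

There is one attempt and no reset: what is moved stays moved. The work goes in short steps, Python scripts to look and compute and a shell command to move; the robot and the scene stay as the last step left them, time stands still between calls to the robot, and variables do not carry over. Pictures are saved under pics/ and viewed, and the job is handed in when it is done.

```bash
ls; mkdir -p pics
python3 - <<'E'
from rig import robot
import cv2,numpy as np
o=robot.get_obs(); print({k:np.round(v,3).tolist() for k,v in o.items()})
for n in ("scene","top","wrist"):
    c=robot.camera(n); cv2.imwrite(f"pics/{n}0.png",c["img"][:,:,::-1])
    print(n,{k:np.round(v,4).tolist() for k,v in c.items() if k not in("img",)})
E
```

```text
pics
{'time': 0.0, 'q': [1.155, 0.528, 1.434, -0.0, 1.181, -0.179], 'joint_velocities': [-0.001, 0.001, 0.0, 0.0, -0.0, 0.001], 'joint_torque': [-0.001, -44.003, -17.66, 0.063, 0.058, -0.0], 'position': [0.146, 0.607, 0.23], 'tool_rot': [0.703, -0.084, 0.083, -0.701], 'ft_force': [0.832, -0.416, 0.268], 'moment': [-0.044, 0.009, 0.056], 'grip_width': 0.087}
scene {'K': [[480.0465, 0.0, 273.1493], [0.0, 480.0465, 203.7061], [0.0, 0.0, 1.0]], 'R': [[0.6606, 0.7507, -0.0075], [0.5337, -0.4766, -0.6986], [-0.528, 0.4575, -0.7155]], 't': [-0.3914, -0.2523, 1.5927], 'shot': 1}
top {'K': [[503.642, 0.0, 277.5278], [0.0, 503.642, 205.8437], [0.0, 0.0, 1.0]], 'R': [[-0.0061, -0.9997, -0.0219], [-0.9965, 0.0079, -0.0835], [0.0836, 0.0214, -0.9963]], 't': [0.0216, 0.6154, 1.236], 'shot': 2}
wrist {'K': [[296.8609, 0.0, 280.1361], [0.0, 296.8609, 204.1096], [0.0, 0.0, 1.0]], 'T_tool_cam': [[-0.0003, 0.9663, 0.2575, -0.0688], [0.0003, -0.2575, 0.9663, -0.1539], [1.0, 0.0003, -0.0002, 0.0002], [0.0, 0.0, 0.0, 1.0]], 'shot': 3}
```

View pics/scene0.png

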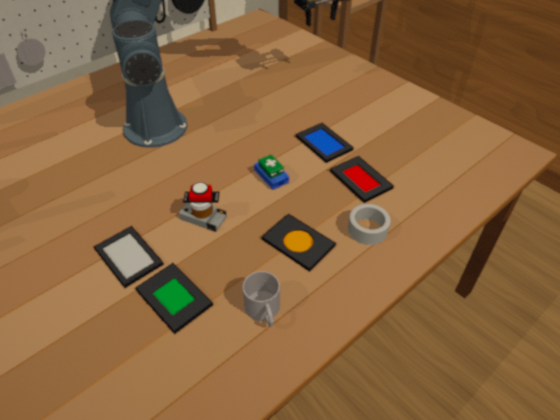

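View pics/top0.png

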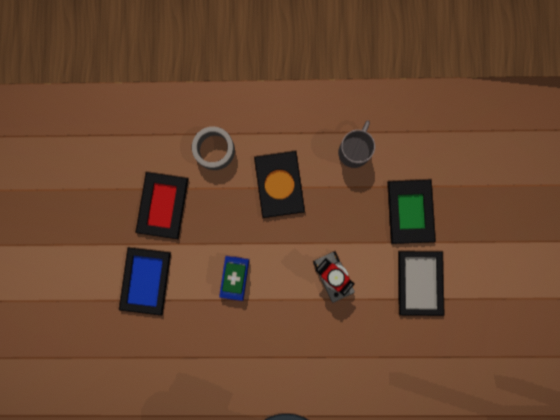

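View pics/wrist0.png

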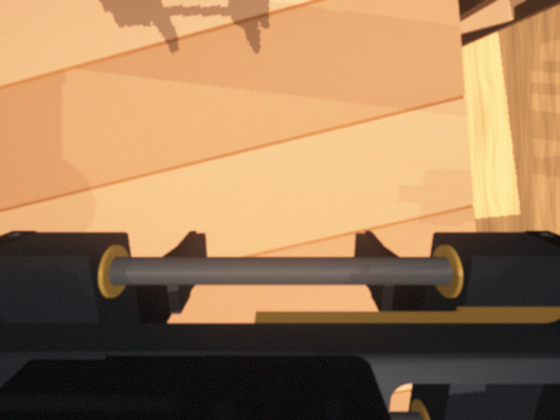

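```bash
cat > h.py <<'E'
import numpy as np,cv2
from scipy.spatial.transform import Rotation as Ro
def back(c,px,z):   # px list of (col,row)
    px=np.atleast_2d(px).astype(float)
    r=np.c_[px,np.ones(len(px))]@np.linalg.inv(c["K"]).T
    d=r@c["R"]; o=-c["R"].T@c["t"]
    s=(z-o[2])/d[:,2]
    return o+s[:,None]*d
def proj(c,X):
    Y=np.atleast_2d(X)@c["R"].T+c["t"]; p=Y@c["K"].T
    return p[:,:2]/p[:,2:]
E
python3 - <<'E'
from rig import robot
from h import *
c=robot.camera("top");im=c["img"];np.save("pics/top.npy",im)
s=robot.camera("scene")
for n in ["tester_mid","cellcase_mid","jar_mid","aidtin_mid","headlamp_mid","tray_grey_floor","tray_blue_floor","tray_amber_floor","tray_green_floor","tray_red_floor","mug","tape"]:
    for cam in (c,s):
        d=robot.spot_in(cam,n)
        print(n,[(np.round(x["at"],1).tolist(),round(x["conf"],2)) for x in d[:2]],
          np.round(back(cam,[d[0]["at"][::-1]],0.02)[0],3) if d else "")
# stack crops
a=cv2.resize(im[240:320,200:270,::-1],None,fx=5,fy=5,interpolation=cv2.INTER_CUBIC)
b=cv2.resize(im[240:320,300:370,::-1],None,fx=5,fy=5,interpolation=cv2.INTER_CUBIC)
cv2.imwrite("pics/crop1.png",np.hstack([a,b]))
si=s["img"]
a=cv2.resize(si[140:200,240:310,::-1],None,fx=5,fy=5,interpolation=cv2.INTER_CUBIC)
b=cv2.resize(si[175:235,170:240,::-1],None,fx=5,fy=5,interpolation=cv2.INTER_CUBIC)
cv2.imwrite("pics/crop2.png",np.hstack([a,b]))
E
```

```text
tester_mid [([260.1, 333.8], 0.97), ([284.3, 418.2], 0.17)] [ 0.479 -0.122  0.02 ]
tester_mid [([217.5, 207.4], 0.97)] [ 0.462 -0.118  0.02 ]
cellcase_mid [([283.1, 240.3], 0.89), ([271.0, 340.3], 0.59)] [0.424 0.111 0.02 ]
cellcase_mid [([180.8, 270.9], 0.7)] [0.467 0.102 0.02 ]
jar_mid [([276.2, 231.8], 0.6), ([284.7, 328.5], 0.55)] [0.441 0.133 0.02 ]
jar_mid [([205.7, 202.0], 0.58)] [ 0.416 -0.104  0.02 ]
aidtin_mid [([273.2, 233.9], 0.92)] [0.448 0.127 0.02 ]
aidtin_mid [([163.5, 271.6], 0.75)] [0.411 0.154 0.02 ]
headlamp_mid [([276.8, 332.7], 0.74), ([211.9, 409.9], 0.22)] [ 0.438 -0.118  0.02 ]
headlamp_mid [([194.8, 198.1], 0.64)] [ 0.374 -0.087  0.02 ]
tray_grey_floor [([287.0, 420.2], 0.85)] [ 0.412 -0.334  0.02 ]
tray_grey_floor [([256.3, 128.0], 0.84)] [ 0.437 -0.343  0.02 ]
tray_blue_floor [([282.3, 140.3], 0.72)] [0.427 0.362 0.02 ]
tray_blue_floor [([141.4, 324.5], 0.75)] [0.443 0.346 0.02 ]
tray_amber_floor [([186.4, 280.1], 0.86), ([145.6, 359.3], 0.49)] [0.665 0.011 0.02 ]
tray_amber_floor [([242.8, 298.0], 0.66)] [0.686 0.002 0.02 ]
tray_green_floor [([214.4, 410.6], 0.75)] [ 0.592 -0.315  0.02 ]
tray_green_floor [([296.0, 174.2], 0.74), ([255.2, 125.7], 0.41)] [ 0.612 -0.321  0.02 ]
tray_red_floor [([205.2, 164.3], 0.62)] [0.62  0.304 0.02 ]
tray_red_floor [([176.3, 361.8], 0.96), ([217.0, 208.4], 0.29)] [0.628 0.311 0.02 ]
mug [([149.7, 358.3], 0.66), ([204.4, 162.4], 0.26)] [ 0.757 -0.188  0.02 ]
mug [([296.1, 261.4], 0.66), ([218.2, 204.2], 0.53)] [ 0.746 -0.171  0.02 ]
tape [([135.0, 207.3], 0.9)] [0.799 0.196 0.02 ]
tape [([228.6, 365.6], 0.84)] [0.768 0.166 0.02 ]
```

```bash
echo
```

```text
(no output)
```

View pics/crop1.png

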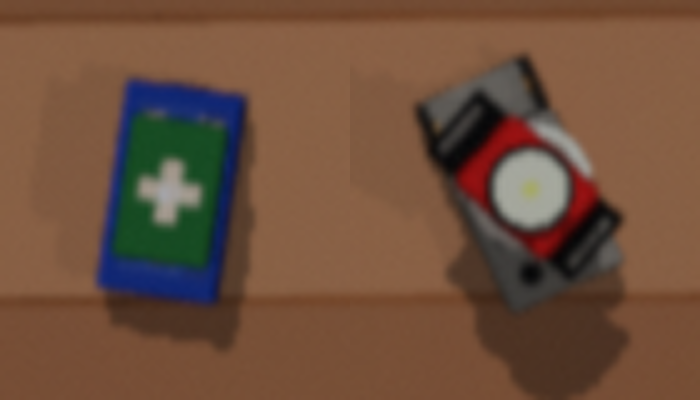

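View pics/crop2.png

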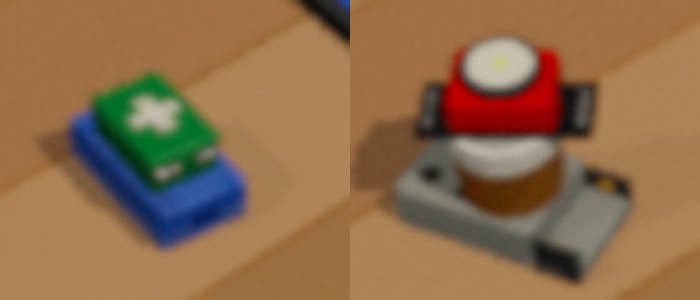

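Run:
```python
from rig import robot
from h import *
c=robot.camera("top");im=c["img"]
hsv=cv2.cvtColor(im,cv2.COLOR_RGB2HSV).astype(int);H,S,V=hsv[...,0],hsv[...,1],hsv[...,2]
def comp(mask,near,z,name,up=1):
    n,l,st,ce=cv2.connectedComponentsWithStats(mask.astype(np.uint8))
    d=[np.hypot(*(ce[i]-near)) if st[i,4]>60 else 1e9 for i in range(1,n)]
    i=1+int(np.argmin(d)); m=(l==i).astype(np.uint8)
    cn=max(cv2.findContours(m,cv2.RETR_EXTERNAL,cv2.CHAIN_APPROX_NONE)[0],key=cv2.contourArea)
    W=back(c,cn[:,0],z)[:,:2]
    # contour of pixel centres shrinks by 1/2 px each side
    r=cv2.minAreaRect((W*1000).astype(np.float32))
    cen=back(c,[ce[i]],z)[0]
    b=cv2.boxPoints(r); e=[b[1]-b[0],b[2]-b[1]]; L=max(e,key=np.linalg.norm); a=np.degrees(np.arctan2(L[1],L[0]))%180
    print(name,"centroid",np.round(ce[i],1),np.round(cen[:2]*1000,1),"rect c",np.round(r[0],1),"size",np.round(sorted(r[1])[::-1],1)+2.4,"long axis deg",round(a,1),"area",st[i,4])
for x in [(233,278),(336,278),(335,260),(421,300),(411,212),(162,206),(145,282),(279,185),(420,285)]:
    print(x,hsv[x[1],x[0]])
black=(V<45)
green=(H>45)&(H<80)&(S>120)
blue=(H>105)&(H<130)&(S>150)
red=((H<6)|(H>174))&(S>200)&(V>70)
comp(green,(233,278),.058,"tin")
comp(blue|green,(233,278),.030,"case(all)")
comp(green,(411,212),.004,"green cut")
comp(blue,(145,282),.004,"blue cut")
comp(red,(162,206),.004,"red cut")
comp((H>8)&(H<25)&(S>200)&(V>120),(279,185),.004,"amber cut")
comp((S<60)&(V>110),(420,285),.004,"grey cut")
for n,p in dict(green=(411,212),blue=(145,282),red=(162,206),amber=(279,185),grey=(421,285)).items():
    sub=(V<60)&(S<150)
    sub=cv2.morphologyEx(sub.astype(np.uint8),cv2.MORPH_OPEN,np.ones((3,3)))>0
    comp(sub,p,.013,n+" tray")
```

```text
(233, 278) [165   3 164]
(336, 278) [ 32  89 167]
(335, 260) [17 22 83]
(421, 300) [ 17  26 140]
(411, 212) [ 66 188 103]
(162, 206) [  0 224 157]
(145, 282) [113 218 146]
(279, 185) [ 16 209 161]
(420, 285) [ 17  26 140]
tin centroid [233.8 277.7] [439.3 123.5] rect c [439.3 123.8] size [68.5 46.7] long axis deg 171.3 area 371
case(all) centroid [234.  278.3] [436.2 126. ] rect c [437.2 126.3] size [103.6  59.7] long axis deg 171.5 area 721
green cut centroid [411.1 211.3] [ 600.9 -320.4] rect c [ 601.  -320.4] size [91.1 68.2] long axis deg 2.3 area 907
blue cut centroid [144.5 280.8] [429.5 356.1] rect c [429.7 356. ] size [124.8  80.1] long axis deg 173.0 area 1481
red cut centroid [161.6 205.2] [621.3 315.1] rect c [621.6 315.3] size [110.4  61. ] long axis deg 171.1 area 952
amber cut centroid [279.  184.3] [672.7  13.6] rect c [673.5  13.7] size [74.1 69.4] long axis deg 89.5 area 614
grey cut centroid [420.5 283.2] [ 420.3 -338.7] rect c [ 420.9 -338.9] size [122.8  74.8] long axis deg 178.4 area 1457
green tray centroid [410.9 211.6] [ 599.4 -317.6] rect c [ 600.6 -317.4] size [161.3 114.8] long axis deg 1.9 area 1937
blue tray centroid [144.8 282.1] [426.8 352.7] rect c [428.9 353.2] size [163.  114.6] long axis deg 172.5 area 1360
red tray centroid [161.7 206.1] [618.4 312.5] rect c [619.9 312.3] size [163.  115.5] long axis deg 171.4 area 1701
amber tray centroid [279.2 185. ] [669.6  13.1] rect c [671.1  13.4] size [163.5 112.1] long axis deg 7.6 area 1954
grey tray centroid [420.7 283.8] [ 419.5 -336.8] rect c [ 420.7 -336.3] size [162.4 113.4] long axis deg 179.7 area 1272
```

```bash
cat >> h.py <<'E'
def goto(o,p,jaw_deg,cur=None):
    """tool-frame delta to TCP position p (m), pointing down, jaw axis (tool z) at jaw_deg in world xy (mod 180)"""
    R0=Ro.from_quat(o["tool_rot"]); best=None
    for a in (jaw_deg,jaw_deg+180):
        z=np.array([np.cos(np.radians(a)),np.sin(np.radians(a)),0]); y=np.array([0,0,-1.]); x=np.cross(y,z)
        rv=np.degrees((R0.inv()*Ro.from_matrix(np.c_[x,y,z])).as_rotvec())
        if best is None or np.linalg.norm(rv)<np.linalg.norm(best[0]): best=(rv,a)
    d=R0.inv().apply(np.array(p)-o["position"])
    Rt=R0*Ro.from_rotvec(np.radians(best[0])); d2=Rt.inv().apply(np.array(p)-o["position"])
    print("t",round(o["time"],2),"turn",np.round(best[0],1),"shift mm (before turn)",np.round(d*1000,1),"(after turn)",np.round(d2*1000,1),"pos",np.round(o["position"]*1000,1),"q6",round(o["q"][5],2),"F",np.round(o["ft_force"],1),"w",round(o["grip_width"]*1000,1))
E
python3 - <<'E'
from rig import robot
from h import *
c=robot.camera("top");im=c["img"]
hsv=cv2.cvtColor(im,cv2.COLOR_RGB2HSV).astype(int);H,S,V=hsv[...,0],hsv[...,1],hsv[...,2]
sub=np.s_[255:300,315:360]
red=np.zeros(H.shape,np.uint8); red[sub]=(((H<8)|(H>172))&(S>170)&(V>70))[sub]
p=np.argwhere(red)[:,::-1]; hull=cv2.convexHull(p.astype(np.int32))
W=back(c,hull[:,0],.109)[:,:2]*1000; r=cv2.minAreaRect(W.astype(np.float32)); print("red",r)
b=cv2.boxPoints(r); print(b.round(1))
l=np.zeros(H.shape,np.uint8); l[sub]=((V>130)&(S<110))[sub]
n,L,st,ce=cv2.connectedComponentsWithStats(l)
for i in range(1,n):
    if st[i,4]>20: print("lens",st[i],ce[i],back(c,[ce[i]],.116)[0]*1000)
for a,bb in (((323.6,265),(348.4,288.6)),):
    A,B=back(c,[a,bb],.085)*1000; print("ears",A,B,(A+B)/2,np.degrees(np.arctan2(*(A-B)[1::-1])), np.linalg.norm(A-B))
R=Ro.from_quat(robot.get_obs()["tool_rot"]).as_matrix(); print(R.round(3))
# scene cross-check
s=robot.camera("scene"); si=cv2.cvtColor(s["img"],cv2.COLOR_RGB2HSV).astype(int)
m=np.zeros(H.shape,np.uint8); m[180:205,185:215]=((si[...,2]>130)&(si[...,1]<110))[180:205,185:215]
n,L,st,ce=cv2.connectedComponentsWithStats(m)
for i in range(1,n):
    if st[i,4]>20: print("scene lens",st[i],ce[i],back(s,[ce[i]],.116)[0]*1000)
m=((si[...,0]>45)&(si[...,0]<85)&(si[...,1]>120)).astype(np.uint8)
n,L,st,ce=cv2.connectedComponentsWithStats(m)
for i in range(1,n):
    if st[i,4]>60: print("scene green",st[i],ce[i],back(s,[ce[i]],.004)[0]*1000)
E
```

```text
red ((443.4796447753906, -115.86985778808594), (55.24861145019531, 41.04082107543945), 47.95735549926758)
[[ 409.7 -122.6]
 [ 440.2 -150.1]
 [ 477.2 -109.1]
 [ 446.7  -81.6]]
lens [337 265  12  11  48] [343.33333333 269.1875    ] [ 460.8799653  -134.78280026  116.        ]
lens [329 271  14  14 156] [335.57692308 277.30128205] [ 442.4961387  -116.72939278  116.        ]
ears [469.62802142 -91.82359872  85.        ] [ 414.24621503 -149.2072839    85.        ] [ 441.93711823 -120.51544131   85.        ] 46.01704127093345 79.74980754896531
[[ 0.972 -0.     0.235]
 [-0.235 -0.     0.972]
 [ 0.    -1.    -0.   ]]
scene lens [193 182  14  11 122] [199.42622951 186.81147541] [ 440.53160962 -115.57544024  116.        ]
scene lens [191 203  20   2  38] [200.02631579 203.52631579] [ 490.5211329  -149.06320231  116.        ]
scene green [259 155  24  23 232] [269.97413793 165.68103448] [401.53394884 155.30281801   4.        ]
scene green [153 278  42  37 863] [173.26998841 295.95828505] [ 599.39525092 -318.5686323     4.        ]
```

```bash
python3 -m crank '[[[0,0,0,0.047,0,-0.034,100],[0,0,0,0.047,0,-0.034,100],[0,0,0,0.047,0,-0.034,100],[0,0,0,0.047,0,-0.034,100],[0,0,0,0.047,0,-0.034,100]]]' 15
python3 - <<'E'
from rig import robot
from h import *
goto(robot.get_obs(),[.442,-.1165,.19],137)
E
```

```text
time: 2.22
position: [0.3364, 0.3859, 0.2308]
tool_rot: [-0.702, 0.083, -0.084, 0.702]
ft_force: [0.7, 0.0, 0.9]
grip_width: 0.087
t 2.23 turn [ -0.  -60.5   0.1] shift mm (before turn) [ 220.3   40.6 -463.7] (after turn) [-295.4   40.8 -419.9] pos [336.4 385.9 230.8] q6 -0.7 F [0.7 0.  0.9] w 87.0
```

```bash
python3 -m crank '[[[0,0,0,0.026,0,-0.055,100],[0,0,0,0.026,0,-0.055,100],[0,0,0,0.026,0,-0.055,100],[0,0,0,0.026,0,-0.055,100],[0,0,0,0.026,0,-0.055,100]]]';  python3 -m crank '[[[0,0,0,0.026,0,-0.055,100],[0,0,0,0.026,0,-0.055,100],[0,-10,0,0.022,0.02,-0.05,100],[0,-10,0,0.013,0.01,-0.04,100],[0,-10,0,0,0,0,100]]]'
python3 - <<'E'
from rig import robot
from h import *
goto(robot.get_obs(),[.442,-.1165,.19],137)
E
```

```text
time: 2.85
position: [0.3976, 0.0875, 0.231]
tool_rot: [-0.702, 0.083, -0.084, 0.702]
ft_force: [1.4, 0.1, -0.3]
grip_width: 0.0871
time: 3.48
position: [0.4426, -0.1258, 0.2008]
tool_rot: [0.701, 0.1, -0.099, -0.7]
ft_force: [-0.7, 0.7, 0.1]
grip_width: 0.0871
t 3.48 turn [  0.1 -30.8   0. ] shift mm (before turn) [ 2.  10.8  9.2] (after turn) [ 6.4 10.8  6.8] pos [ 442.6 -125.8  200.8] q6 -2.37 F [-0.7  0.7  0.1] w 87.1
```

```bash
python3 -m crank '[[[0,10,0,0,0,0,100],[0,10,0,0,0,0,100],[0,10,0,0,0,0,100],[0,10,0,0,0,0,100],[0,10,0,0,0,0,100]]]';  python3 -m crank '[[[0,10,0,0,0,0,100],[0,10,0,0,0,0,100],[0,10,0,0,0,0,100],[0,10,0,0,0,0,100],[0,10,0,0,0,0,100]]]';  python3 -m crank '[[[0,10,0,0,0,0,100],[0,10,0,0,0,0,100],[0,10,0,0,0,0,100],[0,10,0,0,0,0,100],[0,9.3,0,0,0,0,100]]]'
python3 - <<'E'
from rig import robot
from h import *
goto(robot.get_obs(),[.442,-.1165,.098],137)
w=robot.camera("wrist"); cv2.imwrite("pics/w1.png",w["img"][:,:,::-1])
E
```

```text
time: 4.1
position: [0.4416, -0.1225, 0.2015]
tool_rot: [0.676, -0.208, 0.208, -0.676]
ft_force: [0.3, 0.8, 0.2]
grip_width: 0.0873
time: 4.72
position: [0.4416, -0.1225, 0.2015]
tool_rot: [-0.524, 0.474, -0.475, 0.524]
ft_force: [-0.2, -0.4, -0.2]
grip_width: 0.0869
time: 5.35
position: [0.4416, -0.1225, 0.2015]
tool_rot: [0.279, -0.65, 0.65, -0.279]
ft_force: [-0.1, -0.0, 0.7]
grip_width: 0.087
t 5.35 turn [-0.  -0.5 -0. ] shift mm (before turn) [ -4.6 103.5  -3.9] (after turn) [ -4.7 103.5  -3.8] pos [ 441.6 -122.5  201.5] q6 0.24 F [-0.1 -0.   0.7] w 87.0
```

View pics/w1.png

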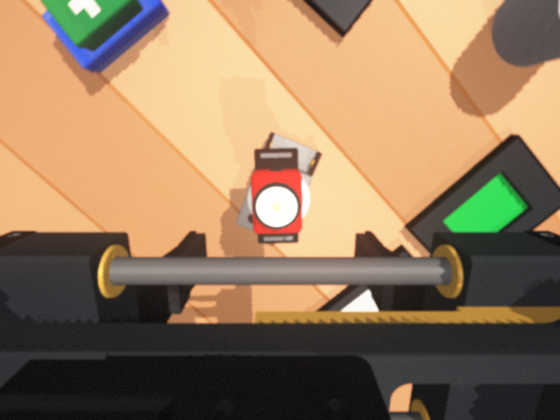

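```bash
cat >> h.py <<'E'
def wcam(c,o):
    T=np.eye(4);T[:3,:3]=Ro.from_quat(o["tool_rot"]).as_matrix();T[:3,3]=o["position"]
    M=np.linalg.inv(T@np.array(c["T_tool_cam"])); d=dict(c); d["R"]=M[:3,:3]; d["t"]=M[:3,3]; return d
E
python3 - <<'E'
from rig import robot
from h import *
o=robot.get_obs(); w=wcam(robot.camera("wrist"),o)
hsv=cv2.cvtColor(w["img"],cv2.COLOR_RGB2HSV).astype(int);H,S,V=hsv[...,0],hsv[...,1],hsv[...,2]
def cc(m,sub,z):
    k=np.zeros(H.shape,np.uint8);k[sub]=m[sub];n,L,st,ce=cv2.connectedComponentsWithStats(k)
    for i in range(1,n):
        if st[i,4]>200: print(st[i],ce[i].round(1),back(w,[ce[i]],z)[0].round(4))
cc((V>200)&(S<80),np.s_[180:232,245:310],.116)
E
```

```text
[301 180   9  39 293] [305.1 197. ] [ 0.4666 -0.1279  0.116 ]
[ 256  187   42   40 1330] [276.2 206.5] [ 0.4437 -0.1172  0.116 ]
```

```bash
python3 -m crank '[[[0,-0.5,0,-0.005,0.02,-0.003,100],[0,0,0,0,0.03,0,100],[0,0,0,0,0.03,0,100],[0,0,0,0,0.0235,0,100],[0,0,0,0,0,0,100]]]' 15;  python3 -m crank '[[[0,0,0,0,0,0,40],[0,0,0,0,0,0,40],[0,0,0,0,0,0,20],[0,0,0,0,0,0,20],[0,0,0,0,0,0,20]]]' 15
python3 - <<'E'
from rig import robot
from h import *
goto(robot.get_obs(),[.443,-.117,.098],137)
w=robot.camera("wrist"); cv2.imwrite("pics/w2.png",w["img"][:,:,::-1])
E
```

```text
time: 6.08
position: [0.4417, -0.1162, 0.0966]
tool_rot: [-0.285, 0.649, -0.646, 0.283]
ft_force: [0.2, 0.1, 0.1]
grip_width: 0.087
time: 6.7
position: [0.4427, -0.1167, 0.098]
tool_rot: [0.283, -0.648, 0.648, -0.284]
ft_force: [-0.6, 0.7, 0.1]
grip_width: 0.0445
t 6.7 turn [-0.   0.3 -0. ] shift mm (before turn) [0.  0.  0.4] (after turn) [0.  0.  0.4] pos [ 442.7 -116.7   98. ] q6 0.24 F [-0.6  0.7  0.1] w 44.5
```

View pics/w2.png

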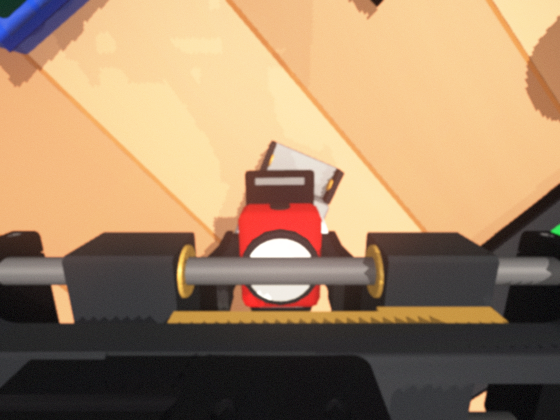

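```bash
python3 -m crank '[[[0,0,0,0,0,0,20],[0,0,0,0,-0.01,0,20],[0,0,0,0,-0.02,0,20],[0,0,0,0,-0.03,0,20],[0,0,0,0,-0.03,0,20]]]'
python3 - <<'E'
from rig import robot
from h import *
goto(robot.get_obs(),[.6207,.3138,.12],81.2)
E
```

```text
time: 7.38
position: [0.4423, -0.1165, 0.1888]
tool_rot: [-0.284, 0.648, -0.648, 0.283]
ft_force: [0.3, 1.1, -1.0]
grip_width: 0.044
t 7.38 turn [ 0.  56.1  0. ] shift mm (before turn) [-437.2   68.9 -160.8] (after turn) [-110.5   68.8 -452.5] pos [ 442.3 -116.5  188.8] q6 0.24 F [ 0.3  1.1 -1. ] w 44.0
```

```bash
python3 -m crank '[[[0,0,0,-0.03,0,-0.011,20],[0,0,0,-0.05,0,-0.018,20],[0,0,0,-0.05,0,-0.0185,20],[0,0,0,-0.05,0,-0.0185,20],[0,0,0,-0.05,0,-0.0185,20]]]';python3 -m crank '[[[0,0,0,-0.05,0,-0.0185,20],[0,0,0,-0.05,0,-0.0185,20],[0,0,0,-0.05,0,-0.0185,20],[0,0,0,-0.037,0,-0.012,20],[0,0,0,-0.02,0,-0.008,20]]]';python3 -m crank '[[[0,8,0,0,0.01,0,20],[0,10,0,0,0.01,0,20],[0,10,0,0,0.01,0,20],[0,10,0,0,0.01,0,20],[0,10,0,0,0.01,0,20]]]'
python3 - <<'E'
from rig import robot
from h import *
goto(robot.get_obs(),[.6207,.3138,.10],81.2)
w=robot.camera("wrist"); cv2.imwrite("pics/w3.png",w["img"][:,:,::-1])
c=robot.camera("top"); np.savez("pics/topB.npz",**{k:c[k] for k in("img","K","R","t")})
cv2.imwrite("pics/topB.png",c["img"][:,:,::-1])
E
```

```text
time: 8.0
position: [0.5369, 0.1113, 0.1882]
tool_rot: [0.284, -0.648, 0.648, -0.284]
ft_force: [1.2, -0.8, -0.0]
grip_width: 0.0435
time: 8.62
position: [0.6217, 0.315, 0.1877]
tool_rot: [-0.284, 0.648, -0.647, 0.284]
ft_force: [1.5, -0.5, -1.3]
grip_width: 0.0441
time: 9.25
position: [0.6211, 0.3128, 0.1375]
tool_rot: [-0.006, -0.707, 0.707, 0.007]
ft_force: [0.1, -0.7, -0.4]
grip_width: 0.0438
t 9.25 turn [-0.   7.8  0.1] shift mm (before turn) [ 0.4 37.5 -1. ] (after turn) [ 0.5 37.5 -1. ] pos [621.1 312.8 137.5] q6 1.9 F [ 0.1 -0.7 -0.4] w 43.8
```

View pics/w3.png

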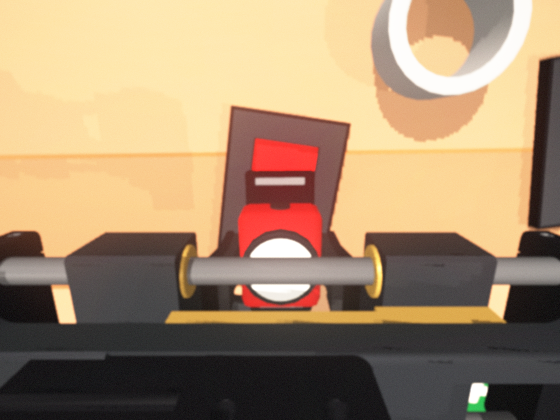

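View pics/topB.png

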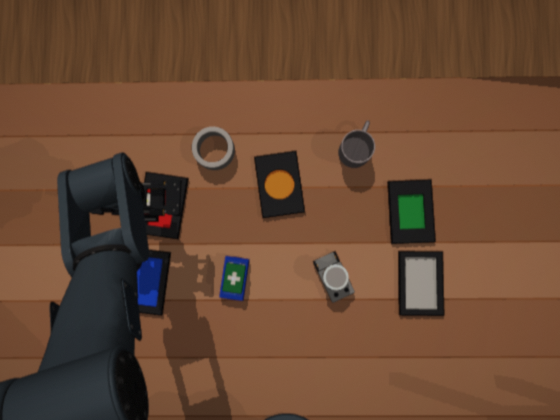

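```bash
python3 -m crank '[[[0,7.8,0,0,0.01,-0.001,20],[0,0,0,0,0.02,0,20],[0,0,0,0,0.02,0,20],[0,0,0,0,0,0,20],[0,0,0,0,0,0,20]]]'
cat >> h.py <<'E'
def rect(cx,cy,deg,L,W,z,n=2):
    a=np.radians(deg);u=np.array([np.cos(a),np.sin(a)]);v=np.array([-u[1],u[0]])
    return np.array([[*(np.array([cx,cy])+sx*L/2*u+sy*W/2*v),z] for sx,sy in((1,1),(1,-1),(-1,-1),(-1,1))])
def draw(c,img,X,col=(255,255,0)):
    p=proj(c,X); cv2.polylines(img,[np.round(p*8).astype(np.int32)],True,col,1,cv2.LINE_AA,3)
E
python3 - <<'E'
from rig import robot
from h import *
o=robot.get_obs();goto(o,[.6207,.3138,.0225],81.2)
w=wcam(robot.camera("wrist"),o); im=w["img"][:,:,::-1].copy()
draw(w,im,rect(.6207,.3138,171.2,.16,.11,.013)); draw(w,im,rect(.6207,.3138,171.2,.108,.06,.012),(255,0,255))
cv2.imwrite("pics/w4.png",im)
E
```

```text
time: 9.98
position: [0.6218, 0.3139, 0.0876]
tool_rot: [-0.052, -0.705, 0.705, 0.052]
ft_force: [0.8, 0.2, -1.1]
grip_width: 0.0439
t 9.97 turn [-0.   0.3  0. ] shift mm (before turn) [ 1.1 65.1  0.3] (after turn) [ 1.1 65.1  0.3] pos [621.8 313.9  87.6] q6 2.03 F [ 0.8  0.2 -1.1] w 43.9
```

View pics/w4.png

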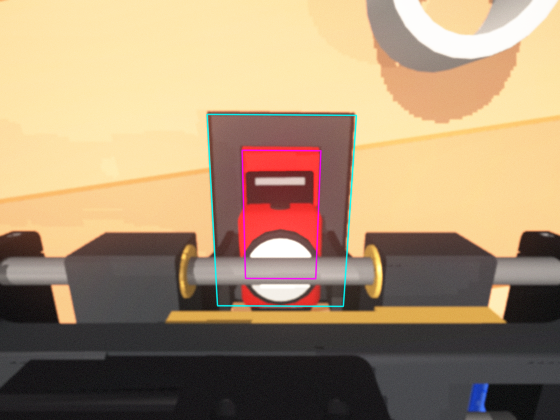

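```bash
python3 -m crank '[[[0,0,0,0.001,0.015,0,20],[0,0,0,0,0.015,0,20],[0,0,0,0,0.015,0,20],[0,0,0,0,0.01,0,20],[0,0,0,0,0.005,0,20]]]'; python3 -m crank '[[[0,0,0,0,0.002,0,20],[0,0,0,0,0.001,0,20],[0,0,0,0,0.001,0,20],[0,0,0,0,0.0005,0,20],[0,0,0,0,0,0,20]]]'
```

```text
time: 10.65
position: [0.6202, 0.3139, 0.0265]
tool_rot: [-0.052, -0.705, 0.705, 0.053]
ft_force: [-0.1, -0.2, -0.6]
grip_width: 0.0435
time: 11.28
position: [0.6207, 0.314, 0.0235]
tool_rot: [0.053, 0.705, -0.705, -0.052]
ft_force: [0.3, -0.4, -1.4]
grip_width: 0.044
```

```bash
python3 -m crank '[[[0,0,0,0,0.0005,0,20],[0,0,0,0,0.0005,0,20],[0,0,0,0,0.0004,0,20],[0,0,0,0,0,0,20],[0,0,0,0,0,0,20]]]'; python3 -c "
from rig import robot
print(robot.get_obs()['ft_force'],robot.get_obs()['moment'])"
```

```text
time: 11.9
position: [0.6206, 0.314, 0.022]
tool_rot: [-0.053, -0.705, 0.705, 0.053]
ft_force: [-0.7, 0.2, 0.6]
grip_width: 0.0436
[-0.68107792  0.23905987  0.55481863] [-0.13918596  0.21441689  0.03964091]
```

```bash
python3 -m crank '[[[0,0,0,0,0,0,53],[0,0,0,0,0,0,56],[0,0,0,0,0,0,64],[0,0,0,0,0,0,68],[0,0,0,0,0,0,68]]]'; python3 -m crank '[[[0,0,0,0,-0.005,0,68],[0,0,0,0,-0.015,0,68],[0,0,0,0,-0.03,0,68],[0,0,0,0,-0.05,0,68],[0,0,0,0,-0.05,0,68]]]';python3 - <<'E'
from rig import robot
from h import *
o=robot.get_obs()
w=wcam(robot.camera("wrist"),o); im=w["img"][:,:,::-1].copy()
draw(w,im,rect(.6207,.3138,171.2,.16,.11,.013)); draw(w,im,rect(.6207,.3138,171.2,.108,.06,.012),(255,0,255))
cv2.imwrite("pics/w5.png",im)
z=np.load("pics/topB.npz");c={k:z[k] for k in z}; t=c["img"]
hsv=cv2.cvtColor(t,cv2.COLOR_RGB2HSV).astype(int);H,S,V=hsv[...,0],hsv[...,1],hsv[...,2]
cv2.imwrite("pics/jar.png",cv2.resize(t[245:310,305:365,::-1],None,fx=8,fy=8,interpolation=cv2.INTER_CUBIC))
k=np.zeros(H.shape,np.uint8);k[262:295,318:355]=((V>95)&(S<110))[262:295,318:355]
n,L,st,ce=cv2.connectedComponentsWithStats(k)
for i in range(1,n):
    if st[i,4]>40: print(st[i],ce[i],back(c,[ce[i]],.08)[0])
goto(o,[.442,-.117,.2],137)
E
```

```text
time: 12.52
position: [0.6207, 0.3141, 0.0219]
tool_rot: [0.053, 0.705, -0.705, -0.053]
ft_force: [-0.5, 0.7, -0.5]
grip_width: 0.0584
time: 13.15
position: [0.6207, 0.314, 0.1743]
tool_rot: [0.053, 0.705, -0.705, -0.052]
ft_force: [-0.2, 0.4, 0.6]
grip_width: 0.0591
[318 262  37  32 704] [335.38636364 276.00710227] [ 0.44345063 -0.11963109  0.08      ]
t 13.15 turn [ -0.  -55.5  -0. ] shift mm (before turn) [112.8 -25.9 452.8] (after turn) [437.1 -25.7 163.3] pos [620.7 314.  174.3] q6 2.03 F [-0.2  0.4  0.6] w 59.1
```

View pics/w5.png

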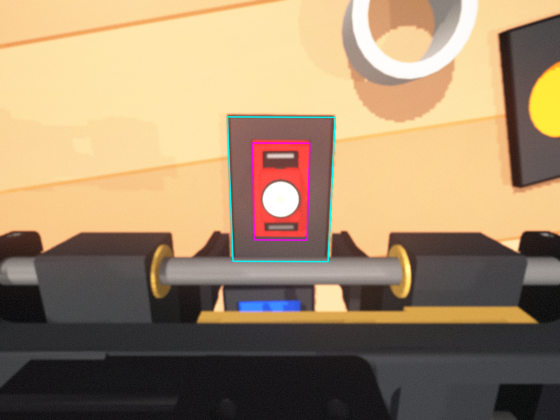

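View pics/jar.png

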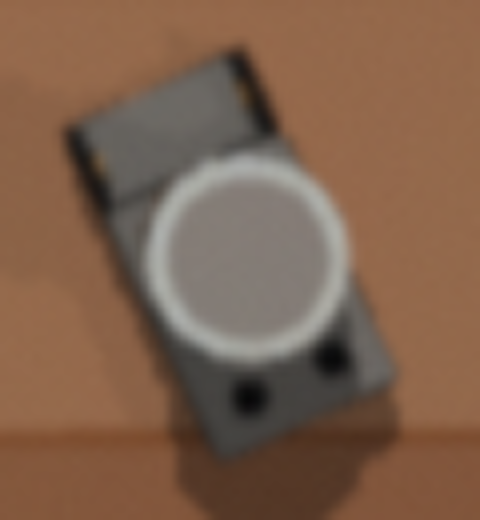

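```bash
python3 -m crank '[[[0,0,0,0.0122,0,0.0506,100],[0,0,0,0.0122,0,0.0506,100],[0,0,0,0.0122,0,0.0506,100],[0,0,0,0.0122,0,0.0506,100],[0,0,0,0.0122,0,0.0506,100]]]'; python3 -m crank '[[[0,0,0,0.0122,0,0.0506,100],[0,0,0,0.0122,0,0.0506,100],[0,0,0,0.0122,0,0.0506,100],[0,0,0,0.0122,0,0.0506,100],[0,0,0,0,0,0,100]]]';python3 - <<'E'
from rig import robot
from h import *
o=robot.get_obs()
w=wcam(robot.camera("wrist"),o); im=w["img"][:,:,::-1].copy()
goto(o,[.4427,-.1198,.068],81.2)
hsv=cv2.cvtColor(w["img"],cv2.COLOR_RGB2HSV).astype(int);H,S,V=hsv[...,0],hsv[...,1],hsv[...,2]
th=np.linspace(0,2*np.pi,60)
draw(w,im,np.c_[.4427+.03*np.cos(th),-.1198+.03*np.sin(th),.08+0*th])
cv2.imwrite("pics/w6.png",im)
E
```

```text
time: 13.82
position: [0.5226, 0.0715, 0.1731]
tool_rot: [-0.053, -0.705, 0.705, 0.052]
ft_force: [1.6, -0.9, -0.3]
grip_width: 0.0862
time: 14.45
position: [0.4443, -0.1233, 0.1729]
tool_rot: [-0.055, -0.704, 0.706, 0.054]
ft_force: [0.8, 0.3, 0.8]
grip_width: 0.0873
t 14.45 turn [-0.1 -0.1 -0.1] shift mm (before turn) [  2.4 104.9  -3.4] (after turn) [  2.1 104.9  -3.2] pos [ 444.3 -123.3  172.9] q6 1.21 F [0.8 0.3 0.8] w 87.3
```

View pics/w6.png

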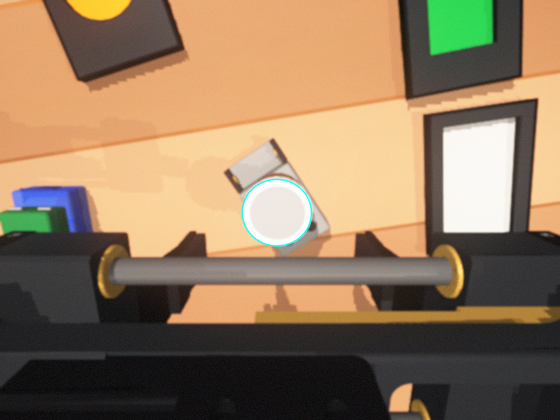

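```bash
python3 -m crank '[[[0,0,0,0.002,0.025,-0.002,100],[0,0,0,0,0.03,0,100],[0,0,0,0,0.03,0,100],[0,0,0,0,0.0195,0,100],[0,0,0,0,0,0,100]]]' 20;python3 - <<'E'
from rig import robot
from h import *
o=robot.get_obs()
w=wcam(robot.camera("wrist"),o); im=w["img"][:,:,::-1].copy()
goto(o,[.4427,-.1198,.068],81.2)
cv2.imwrite("pics/w7.png",im)
E
```

```text
time: 15.12
position: [0.4427, -0.1162, 0.0667]
tool_rot: [0.051, 0.706, -0.705, -0.053]
ft_force: [-0.6, 0.5, 0.1]
grip_width: 0.0871
t 15.12 turn [0.1 0.4 0.1] shift mm (before turn) [-0.5 -1.3  3.6] (after turn) [-0.6 -1.3  3.6] pos [ 442.7 -116.2   66.7] q6 1.22 F [-0.6  0.5  0.1] w 87.1
```

View pics/w7.png

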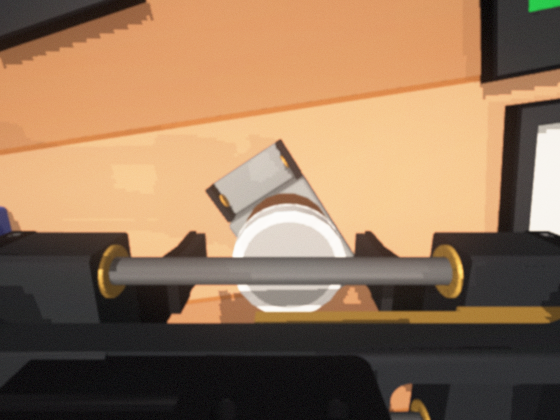

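```bash
python3 -m crank '[[[0,0,0,0,-0.001,0.0036,100],[0,0,0,0,0,0,100],[0,0,0,0,0,0,80],[0,0,0,0,0,0,74],[0,0,0,0,0,0,72]]]' 20; python3 -m crank '[[[0,0,0,0,0,0,70],[0,0,0,0,0,0,67],[0,0,0,0,0,0,55],[0,0,0,0,0,0,50],[0,0,0,0,0,0,50]]]' 20;python3 - <<'E'
from rig import robot
from h import *
o=robot.get_obs()
goto(o,[.672,.0135,.12],81.2)
E
```

```text
time: 15.8
position: [0.4423, -0.1214, 0.0685]
tool_rot: [-0.053, -0.705, 0.705, 0.053]
ft_force: [0.3, -0.3, 0.0]
grip_width: 0.0665
time: 16.42
position: [0.4421, -0.1211, 0.0683]
tool_rot: [0.052, 0.705, -0.705, -0.053]
ft_force: [-0.1, 1.4, 0.4]
grip_width: 0.0597
t 16.43 turn [0.  0.3 0. ] shift mm (before turn) [-207.3  -51.7 -167.2] (after turn) [-206.5  -51.7 -168.2] pos [ 442.1 -121.1   68.3] q6 1.21 F [-0.1  1.4  0.4] w 59.7
```

```bash
python3 -m crank '[[[0,0,0,0,-0.005,0,50],[0,0,0,0,-0.01,0,50],[0,0,0,0,-0.02,0,50],[0,0,0,0,-0.02,0,50],[0,0,0,-0.01,-0.01,-0.008,50]]]'; python3 -m crank '[[[0,0,0,-0.03,0,-0.025,50],[0,0,0,-0.04,0,-0.032,50],[0,0,0,-0.04,0,-0.032,50],[0,0,0,-0.04,0,-0.032,50],[0,0,0,-0.03,0,-0.025,50]]]';  python3 -m crank '[[[0,0,0,-0.012,0,-0.01,50],[0,0,0,-0.005,0,-0.004,50],[0,0,0,0,0,0,50],[0,0,0,0,0,0,50],[0,0,0,0,0,0,50]]]';python3 - <<'E'
from rig import robot
from h import *
o=robot.get_obs()
w=wcam(robot.camera("wrist"),o); im=w["img"][:,:,::-1].copy()
goto(o,[.672,.0135,.08],81.2)
draw(w,im,rect(.672,.0135,7.6,.16,.11,.013))
th=np.linspace(0,2*np.pi,60)
draw(w,im,np.c_[.672+.038*np.cos(th),.0135+.038*np.sin(th),.012+0*th])
cv2.imwrite("pics/w8.png",im)
c=robot.camera("top");cv2.imwrite("pics/topC.png",c["img"][:,:,::-1])
np.savez("pics/topC.npz",**{k:c[k] for k in("img","K","R","t")})
cv2.imwrite("pics/tes.png",cv2.resize(c["img"][245:310,305:365,::-1],None,fx=8,fy=8,interpolation=cv2.INTER_CUBIC))
E
```

```text
time: 17.05
position: [0.4533, -0.1153, 0.1349]
tool_rot: [-0.053, -0.705, 0.705, 0.052]
ft_force: [1.0, 0.0, -1.8]
grip_width: 0.0596
time: 17.68
position: [0.6548, 0.0039, 0.134]
tool_rot: [-0.053, -0.705, 0.705, 0.052]
ft_force: [0.4, -0.8, -2.1]
grip_width: 0.0596
time: 18.3
position: [0.6712, 0.0134, 0.1335]
tool_rot: [-0.053, -0.705, 0.705, 0.053]
ft_force: [0.0, -0.4, -2.1]
grip_width: 0.0596
t 18.3 turn [-0.   0.2  0. ] shift mm (before turn) [-0.8 53.5 -0.2] (after turn) [-0.8 53.5 -0.2] pos [671.2  13.4 133.5] q6 1.57 F [ 0.  -0.4 -2.1] w 59.6
```

View pics/w8.png

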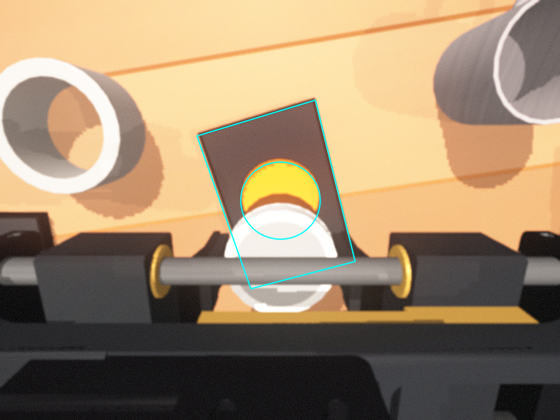

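View pics/tes.png

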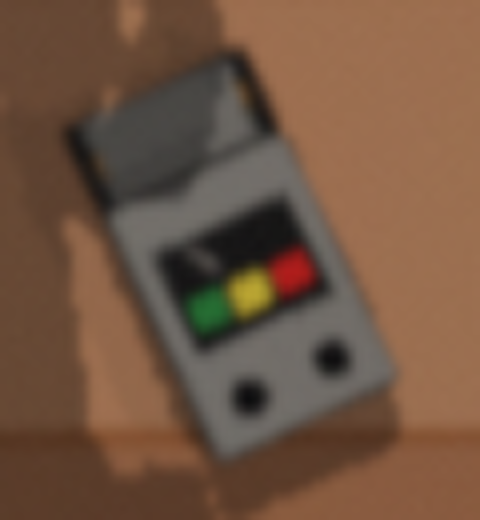

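```bash
python3 -m crank '[[[0,0,0,-0.001,0.015,0,50],[0,0,0,0,0.025,0,50],[0,0,0,0,0.025,0,50],[0,0,0,0,0.015,0,50],[0,0,0,0,0.007,0,50]]]'; python3 -m crank '[[[0,0,0,0,0.002,0,50],[0,0,0,0,0.001,0,50],[0,0,0,0,0.0005,0,50],[0,0,0,0,0,0,50],[0,0,0,0,0,0,50]]]';python3 - <<'E'
from h import *
z=np.load("pics/topC.npz");c={k:z[k] for k in z}
print("cam",-c["R"].T@c["t"])
p=np.array([(68,130),(242,46),(396,376),(224,462)])/8+[305,245]-.5
W=back(c,p,.03)[:,:2]*1000; print(W.round(1), W.mean(0)); 
u=(W[0]+W[1]-W[2]-W[3])/2; print(np.linalg.norm(u),np.degrees(np.arctan2(u[1],u[0])),np.linalg.norm(W[0]-W[1]),np.linalg.norm(W[2]-W[3]))
E
```

```text
time: 19.02
position: [0.6723, 0.014, 0.0448]
tool_rot: [0.052, 0.705, -0.705, -0.053]
ft_force: [-0.1, -1.2, -2.3]
grip_width: 0.0594
time: 19.65
position: [0.6731, 0.014, 0.0432]
tool_rot: [-0.053, -0.705, 0.705, 0.052]
ft_force: [0.3, -1.3, -1.8]
grip_width: 0.0596
cam [ 0.51000355 -0.00961483  1.28322283]
[[ 478.4  -69.6]
 [ 503.9 -123.6]
 [ 402.7 -169.2]
 [ 376.9 -116.1]] [ 440.46441307 -119.63738127]
111.27906472923411 24.452556935984624 59.755793495086486 59.02128300915426
```

```bash
python3 -m crank '[[[0,0,0,0,0.0005,0,50],[0,0,0,0,0.0005,0,50],[0,0,0,0,0.0004,0,50],[0,0,0,0,0,0,50],[0,0,0,0,0,0,50]]]';python3 - <<'E'
from rig import robot
from h import *
o=robot.get_obs(); print(o["ft_force"],o["position"])
E
```

```text
time: 20.27
position: [0.6731, 0.014, 0.0424]
tool_rot: [-0.053, -0.705, 0.705, 0.052]
ft_force: [-2.2, -0.6, 5.4]
grip_width: 0.0599
[-2.23703946 -0.63370385  5.35749836] [0.67305271 0.01397605 0.04239828]
```

```bash
python3 -m crank '[[[0,0,0,0,-0.0003,0,50],[0,0,0,0,0,0,70],[0,0,0,0,0,0,75],[0,0,0,0,0,0,90],[0,0,0,0,0,0,90]]]'; python3 -m crank '[[[0,0,0,0,-0.005,0,90],[0,0,0,0,-0.015,0,90],[0,0,0,0,-0.03,0,90],[0,0,0,0,-0.04,0,90],[0,0,0,0,-0.04,0,90]]]';python3 - <<'E'
from rig import robot
from h import *
o=robot.get_obs()
w=wcam(robot.camera("wrist"),o); im=w["img"][:,:,::-1].copy()
goto(o,[.4405,-.1197,.15],24.5+90)
th=np.linspace(0,2*np.pi,60)
draw(w,im,np.c_[.672+.038*np.cos(th),.0135+.038*np.sin(th),.012+0*th])
draw(w,im,np.c_[.672+.03*np.cos(th),.0135+.03*np.sin(th),.054+0*th])
cv2.imwrite("pics/w9.png",im)
E
```

```text
time: 20.9
position: [0.6729, 0.014, 0.0415]
tool_rot: [0.052, 0.705, -0.705, -0.053]
ft_force: [0.4, 0.8, -0.1]
grip_width: 0.0755
time: 21.52
position: [0.6731, 0.014, 0.1742]
tool_rot: [-0.053, -0.705, 0.705, 0.052]
ft_force: [0.2, -0.9, 0.3]
grip_width: 0.0784
t 21.52 turn [ -0.  -33.   -0.1] shift mm (before turn) [210.2  23.9 166.7] (after turn) [267.1  24.2  25.2] pos [673.1  14.  174.2] q6 1.57 F [ 0.2 -0.9  0.3] w 78.4
```

View pics/w9.png

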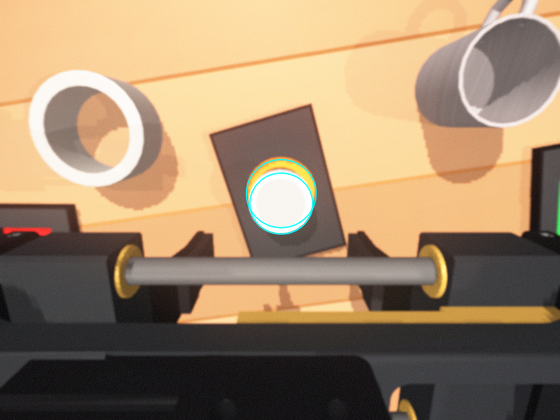

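```bash
python3 -m crank '[[[0,0,0,0.042,0,0.0334,100],[0,0,0,0.042,0,0.0334,100],[0,0,0,0.042,0,0.0334,100],[0,0,0,0.042,0,0.0334,100],[0,0,0,0.042,0,0.0334,100]]]'; python3 -m crank '[[[0,-9,0,0,0.01,0,100],[0,-9,0,0,0.01,0,100],[0,-9,0,0,0.005,0,100],[0,-6,0,0,0,0,100],[0,0,0,0,0,0,100]]]';python3 - <<'E'
from rig import robot
from h import *
o=robot.get_obs()
w=wcam(robot.camera("wrist"),o); im=w["img"][:,:,::-1].copy()
goto(o,[.4405,-.1197,.018],24.5+90)
draw(w,im,rect(.4405,-.1197,24.5,.112,.062,.03))
cv2.imwrite("pics/w10.png",im)
E
```

```text
time: 22.2
position: [0.4396, -0.121, 0.1729]
tool_rot: [-0.053, -0.705, 0.706, 0.051]
ft_force: [-0.2, -1.6, -0.4]
grip_width: 0.0872
time: 22.82
position: [0.4409, -0.1203, 0.1476]
tool_rot: [0.149, -0.691, 0.692, -0.15]
ft_force: [-0.4, -0.1, 0.0]
grip_width: 0.0874
t 22.82 turn [-0.1 -0.1 -0.1] shift mm (before turn) [  0.3 129.6  -0.9] (after turn) [  0.2 129.6  -0.7] pos [ 440.9 -120.3  147.6] q6 0.63 F [-0.4 -0.1  0. ] w 87.4
```

View pics/w10.png

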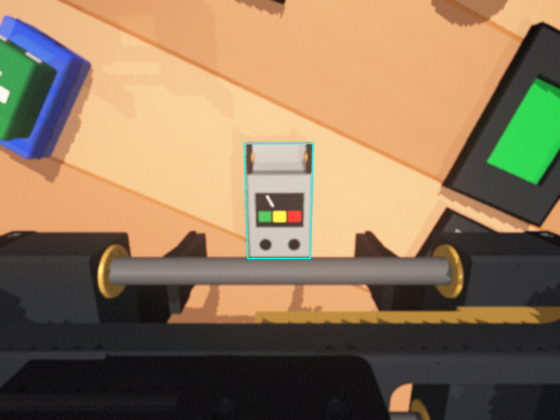

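```bash
python3 -m crank '[[[0,0,0,0,0.03,0,100],[0,0,0,0,0.035,0,100],[0,0,0,0,0.035,0,100],[0,0,0,0,0.02,0,100],[0,0,0,0,0.009,0,100]]]' 20; python3 -m crank '[[[0,0,0,0,0,0,100],[0,0,0,0,0,0,80],[0,0,0,0,0,0,75],[0,0,0,0,0,0,60],[0,0,0,0,0,0,50]]]' 20;  python3 -m crank '[[[0,0,0,0,0,0,50],[0,0,0,0,0,0,50],[0,0,0,0,-0.01,0,50],[0,0,0,0,-0.015,0,50],[0,0,0,0,-0.02,0,50]]]' 20
python3 - <<'E'
from rig import robot
from h import *
o=robot.get_obs()
goto(o,[.4208,-.3375,.12],179-90)
E
```

```text
time: 23.5
position: [0.4405, -0.12, 0.0171]
tool_rot: [-0.15, 0.691, -0.691, 0.149]
ft_force: [-0.1, -0.1, -0.2]
grip_width: 0.087
time: 24.12
position: [0.4407, -0.1201, 0.0183]
tool_rot: [0.15, -0.691, 0.691, -0.15]
ft_force: [0.2, 0.2, 4.5]
grip_width: 0.0623
time: 24.75
position: [0.44, -0.1198, 0.0632]
tool_rot: [-0.15, 0.691, -0.691, 0.15]
ft_force: [-0.3, 0.3, -2.3]
grip_width: 0.0617
t 24.75 turn [ 0.1 25.5  0.1] shift mm (before turn) [107.7 -57.  190.1] (after turn) [ 15.4 -56.8 218. ] pos [ 440.  -119.8   63.2] q6 0.63 F [-0.3  0.3 -2.3] w 61.7
```

```bash
python3 -m crank '[[[0,0,0,0.02,-0.03,0.036,50],[0,0,0,0.022,-0.015,0.04,50],[0,0,0,0.022,0,0.04,50],[0,0,0,0.022,0,0.04,50],[0,0,0,0.016,0,0.026,50]]]' 20;  python3 -m crank '[[[0,0,0,0.006,0,0.008,50],[0,9,0,0,0,0,50],[0,9,0,0,0,0,50],[0,7.5,0,0,0,0,50],[0,0,0,0,0,0,50]]]'
python3 - <<'E'
from rig import robot
from h import *
o=robot.get_obs()
w=wcam(robot.camera("wrist"),o); im=w["img"][:,:,::-1].copy()
goto(o,[.4208,-.3375,.08],179-90)
draw(w,im,rect(.4208,-.3375,179,.16,.11,.013)); draw(w,im,rect(.4208,-.3375,179,.128,.078,.012),(255,0,255))
cv2.imwrite("pics/w11.png",im)
E
```

```text
time: 25.38
position: [0.4228, -0.3302, 0.1082]
tool_rot: [0.149, -0.691, 0.692, -0.15]
ft_force: [-0.1, 0.8, -1.4]
grip_width: 0.0616
time: 26.0
position: [0.4206, -0.336, 0.1077]
tool_rot: [0.005, 0.708, -0.706, -0.006]
ft_force: [-0.2, -0.4, -2.1]
grip_width: 0.0619
t 26.0 turn [0.1 0.1 0.1] shift mm (before turn) [-0.3 27.7  1.5] (after turn) [-0.3 27.7  1.5] pos [ 420.6 -336.   107.7] q6 0.7 F [-0.2 -0.4 -2.1] w 61.9
```

View pics/w11.png

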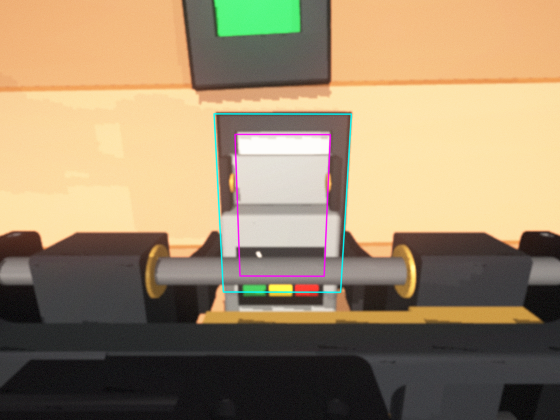

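```bash
python3 -m crank '[[[0,0,0,0,0.015,0.0015,50],[0,0,0,0,0.025,0,50],[0,0,0,0,0.025,0,50],[0,0,0,0,0.01,0,50],[0,0,0,0,0.006,0,50]]]' 20;  python3 -m crank '[[[0,0,0,0,0.002,0,50],[0,0,0,0,0.001,0,50],[0,0,0,0,0.0005,0,50],[0,0,0,0,0,0,50],[0,0,0,0,0,0,50]]]'
python3 - <<'E'
from rig import robot
from h import *
o=robot.get_obs()
goto(o,[.4208,-.3375,.0223],179-90)
E
```

```text
time: 26.68
position: [0.4207, -0.339, 0.0259]
tool_rot: [0.006, 0.707, -0.707, -0.006]
ft_force: [-0.2, 0.7, -1.1]
grip_width: 0.0621
time: 27.3
position: [0.421, -0.3393, 0.0235]
tool_rot: [-0.006, -0.707, 0.707, 0.006]
ft_force: [0.1, -0.4, -1.7]
grip_width: 0.062
t 27.3 turn [-0. -0. -0.] shift mm (before turn) [ 0.2  1.2 -1.8] (after turn) [ 0.2  1.2 -1.8] pos [ 421.  -339.3   23.5] q6 0.7 F [ 0.1 -0.4 -1.7] w 62.0
```

```bash
python3 -m crank '[[[0,0,0,0,0.0005,-0.0015,50],[0,0,0,0,0.0004,0,50],[0,0,0,0,0.0004,0,50],[0,0,0,0,0,0,50],[0,0,0,0,0,0,50]]]'
python3 - <<'E'
from rig import robot
from h import *
o=robot.get_obs()
goto(o,[.4208,-.3375,.0223],179-90)
E
```

```text
time: 27.92
position: [0.4208, -0.3375, 0.0223]
tool_rot: [0.006, 0.707, -0.707, -0.006]
ft_force: [-0.9, 2.4, 4.5]
grip_width: 0.0619
t 27.93 turn [ 0. -0.  0.] shift mm (before turn) [ 0. -0.  0.] (after turn) [ 0. -0.  0.] pos [ 420.8 -337.5   22.3] q6 0.71 F [-0.9  2.4  4.5] w 61.9
```

```bash
python3 -m crank '[[[0,0,0,0,-0.0003,0,50],[0,0,0,0,0,0,73],[0,0,0,0,0,0,77],[0,0,0,0,0,0,84],[0,0,0,0,0,0,84]]]'; python3 -m crank '[[[0,0,0,0,-0.005,0,84],[0,0,0,0,-0.015,0,84],[0,0,0,0,-0.03,0,84],[0,0,0,0,-0.04,0,84],[0,0,0,0,-0.05,0,84]]]';python3 - <<'E'
from rig import robot
from h import *
o=robot.get_obs()
w=wcam(robot.camera("wrist"),o); im=w["img"][:,:,::-1].copy()
draw(w,im,rect(.4208,-.3375,179,.112,.062,.034)); draw(w,im,rect(.4208,-.3375,179,.128,.078,.012),(255,0,255))
cv2.imwrite("pics/w12.png",im)
c=robot.camera("top");cv2.imwrite("pics/tesD.png",cv2.resize(c["img"][235:330,380:460,::-1],None,fx=6,fy=6,interpolation=cv2.INTER_CUBIC))
goto(o,[.4393,.1236,.15],171.4-90)
E
```

```text
time: 28.55
position: [0.421, -0.3379, 0.0222]
tool_rot: [-0.006, -0.707, 0.707, 0.006]
ft_force: [-0.1, 0.2, -0.5]
grip_width: 0.0726
time: 29.18
position: [0.4205, -0.3372, 0.164]
tool_rot: [0.006, 0.707, -0.707, -0.007]
ft_force: [1.0, 0.2, 0.4]
grip_width: 0.0729
t 29.18 turn [0.  7.6 0. ] shift mm (before turn) [ -10.6   14.3 -461.1] (after turn) [  50.3   14.  -458.5] pos [ 420.5 -337.2  164. ] q6 0.71 F [1.  0.2 0.4] w 72.9
```

View pics/w12.png

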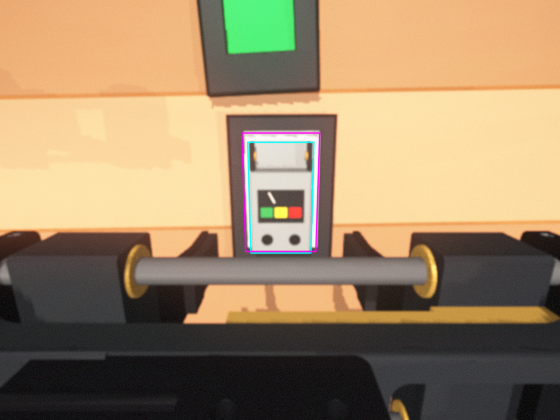

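View pics/tesD.png

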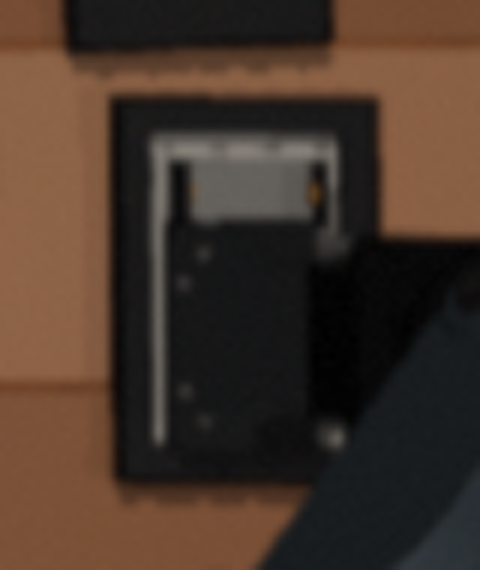

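```bash
python3 -m crank '[[[0,0,0,-0.001,0,-0.05,95],[0,0,0,-0.001,0,-0.055,95],[0,0,0,-0.001,0,-0.055,95],[0,0,0,-0.001,0,-0.055,95],[0,0,0,-0.001,0,-0.055,95]]]'; python3 -m crank '[[[0,0,0,-0.002,0,-0.055,95],[0,0,0,-0.002,0,-0.055,95],[0,0,0,-0.001,0,-0.055,95],[0,0,0,0,0,-0.026,95],[0,7.6,0,0,0,0,95]]]';  python3 -m crank '[[[0,0,0,0,0.01,0,95],[0,0,0,0,0,0,95],[0,0,0,0,0,0,95],[0,0,0,0,0,0,95],[0,0,0,0,0,0,95]]]';python3 - <<'E'
from rig import robot
from h import *
o=robot.get_obs()
w=wcam(robot.camera("wrist"),o); im=w["img"][:,:,::-1].copy()
draw(w,im,rect(.4393,.1236,171.4,.07,.048,.058)); draw(w,im,rect(.4372,.126,171.4,.104,.06,.03),(255,0,255))
cv2.imwrite("pics/w13.png",im)
goto(o,[.4393,.1236,.048],171.4-90)
E
```

```text
time: 29.9
position: [0.4305, -0.0662, 0.1627]
tool_rot: [-0.007, -0.707, 0.707, 0.006]
ft_force: [-0.1, 0.5, 0.3]
grip_width: 0.0824
time: 30.52
position: [0.4386, 0.1251, 0.1626]
tool_rot: [0.053, 0.705, -0.705, -0.053]
ft_force: [0.6, 0.4, -0.6]
grip_width: 0.0826
time: 31.15
position: [0.4393, 0.1228, 0.1524]
tool_rot: [0.053, 0.705, -0.705, -0.053]
ft_force: [0.3, 0.5, 0.5]
grip_width: 0.0826
t 31.15 turn [ 0. -0. -0.] shift mm (before turn) [ 1.000e-01  1.044e+02 -8.000e-01] (after turn) [ 1.000e-01  1.044e+02 -8.000e-01] pos [439.3 122.8 152.4] q6 1.75 F [0.3 0.5 0.5] w 82.6
```

View pics/w13.png

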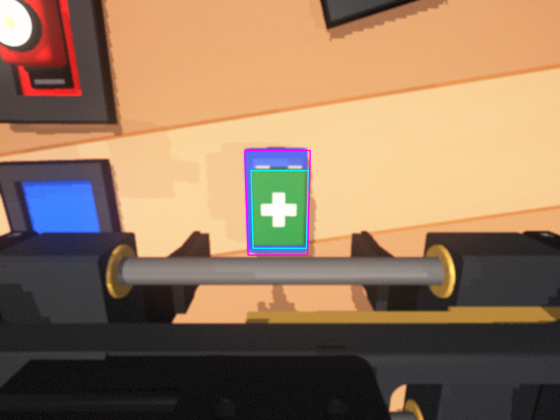

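```bash
python3 -m crank '[[[0,0,0,0,0.025,0,95],[0,0,0,0,0.03,0,95],[0,0,0,0,0.03,0,95],[0,0,0,0,0.0145,0,95],[0,0,0,0,0.005,0,95]]]' 15; python3 -m crank '[[[0,0,0,0,0,0,70],[0,0,0,0,0,0,62],[0,0,0,0,0,0,56],[0,0,0,0,0,0,45],[0,0,0,0,0,0,35]]]' 15; python3 -m crank '[[[0,0,0,0,0,0,35],[0,0,0,0,0,0,35],[0,0,0,0,-0.005,0,35],[0,0,0,0,-0.01,0,35],[0,0,0,0,-0.02,0,35]]]' 15
python3 - <<'E'
from rig import robot
from h import *
o=robot.get_obs()
goto(o,[.6008,-.319,.14],92.1)
E
```

```text
time: 31.82
position: [0.4389, 0.123, 0.047]
tool_rot: [-0.053, -0.705, 0.705, 0.054]
ft_force: [-0.0, 0.2, 0.3]
grip_width: 0.0826
time: 32.45
position: [0.4394, 0.1231, 0.0482]
tool_rot: [0.054, 0.705, -0.705, -0.053]
ft_force: [-0.5, 0.5, 3.7]
grip_width: 0.0475
time: 33.08
position: [0.4384, 0.1229, 0.0829]
tool_rot: [-0.052, -0.705, 0.705, 0.054]
ft_force: [0.6, 0.7, -1.6]
grip_width: 0.0477
t 33.08 turn [ -0.  -10.7   0.1] shift mm (before turn) [-226.6  -57.4  412.6] (after turn) [-146.   -57.1  447.6] pos [438.4 122.9  82.9] q6 1.75 F [ 0.6  0.7 -1.6] w 47.7
```

```bash
python3 -m crank '[[[0,0,0,0,-0.03,0,35],[0,0,0,-0.015,-0.03,0.027,35],[0,0,0,-0.025,0,0.0455,35],[0,0,0,-0.025,0,0.0455,35],[0,0,0,-0.025,0,0.0455,35]]]'; python3 -m crank '[[[0,0,0,-0.025,0,0.0455,35],[0,0,0,-0.025,0,0.0455,35],[0,0,0,-0.025,0,0.0455,35],[0,0,0,-0.025,0,0.0455,35],[0,0,0,-0.02,0,0.036,35]]]'; python3 -m crank '[[[0,0,0,-0.011,0,0.021,35],[0,0,0,-0.0056,0,0.01,35],[0,-5,0,0,0,0,35],[0,-5.7,0,0,0,0,35],[0,0,0,0,0,0,35]]]';python3 - <<'E'
from rig import robot
from h import *
o=robot.get_obs()
w=wcam(robot.camera("wrist"),o); im=w["img"][:,:,::-1].copy()
goto(o,[.6008,-.319,.09],92.1)
draw(w,im,rect(.6008,-.319,2.1,.16,.11,.013)); draw(w,im,rect(.6008,-.319,2.1,.086,.064,.012),(255,0,255))
cv2.imwrite("pics/w14.png",im)
E
```

```text
time: 33.7
position: [0.5038, -0.0536, 0.1434]
tool_rot: [-0.053, -0.705, 0.705, 0.053]
ft_force: [0.6, 1.4, -1.7]
grip_width: 0.0479
time: 34.33
position: [0.5897, -0.2878, 0.1431]
tool_rot: [-0.054, -0.705, 0.705, 0.054]
ft_force: [1.0, 0.7, -0.6]
grip_width: 0.0481
time: 34.95
position: [0.6009, -0.3177, 0.1427]
tool_rot: [-0.013, 0.707, -0.707, 0.012]
ft_force: [-0.3, -0.5, -0.9]
grip_width: 0.048
t 34.95 turn [ 0.1 -0.   0.1] shift mm (before turn) [ 0.  52.7  1.4] (after turn) [ 0.1 52.7  1.3] pos [ 600.9 -317.7  142.7] q6 0.88 F [-0.3 -0.5 -0.9] w 48.0
```

View pics/w14.png

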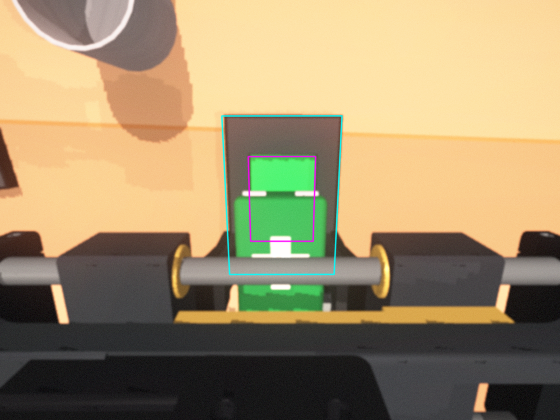

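```bash
python3 -m crank '[[[0,0,0,0,0.02,0.0014,35],[0,0,0,0,0.035,0,35],[0,0,0,0,0.035,0,35],[0,0,0,0,0.018,0,35],[0,0,0,0,0.009,0,35]]]' 15;  python3 -m crank '[[[0,0,0,0,0.001,0,35],[0,0,0,0,0.0005,0,35],[0,0,0,0,0,0,35],[0,0,0,0,0,0,35],[0,0,0,0,0,0,35]]]'
python3 - <<'E'
from rig import robot
from h import *
o=robot.get_obs()
goto(o,[.6008,-.319,.0222],92.1)
E
```

```text
time: 35.62
position: [0.6008, -0.3197, 0.024]
tool_rot: [-0.013, 0.707, -0.707, 0.012]
ft_force: [-0.5, 0.8, -1.3]
grip_width: 0.0482
time: 36.25
position: [0.6015, -0.3203, 0.0247]
tool_rot: [0.013, -0.707, 0.707, -0.013]
ft_force: [0.1, 0.6, -1.9]
grip_width: 0.0479
t 36.25 turn [-0. -0. -0.] shift mm (before turn) [ 0.7  2.5 -1.3] (after turn) [ 0.7  2.5 -1.3] pos [ 601.5 -320.3   24.7] q6 0.88 F [ 0.1  0.6 -1.9] w 47.9
```

```bash
python3 -m crank '[[[0,0,0,0.0006,0.001,-0.0012,35],[0,0,0,0,0.0006,0,35],[0,0,0,0,0.0005,0,35],[0,0,0,0,0.0003,0,35],[0,0,0,0,0,0,35]]]'
python3 - <<'E'
from rig import robot
from h import *
o=robot.get_obs()
goto(o,[.6008,-.319,.0222],92.1)
E
```

```text
time: 36.88
position: [0.6006, -0.3189, 0.0223]
tool_rot: [-0.013, 0.707, -0.707, 0.013]
ft_force: [-1.5, 1.2, 2.8]
grip_width: 0.0479
t 36.88 turn [ 0. -0.  0.] shift mm (before turn) [-0.2  0.1  0.1] (after turn) [-0.2  0.1  0.1] pos [ 600.6 -318.9   22.3] q6 0.88 F [-1.5  1.2  2.8] w 47.9
```

```bash
python3 -m crank '[[[0,0,0,0,-0.0002,0,35],[0,0,0,0,0,0,57],[0,0,0,0,0,0,61],[0,0,0,0,0,0,71],[0,0,0,0,0,0,71]]]'; python3 -m crank '[[[0,0,0,0,-0.005,0,71],[0,0,0,0,-0.015,0,71],[0,0,0,0,-0.03,0,71],[0,0,0,0,-0.04,0,71],[0,0,0,0,-0.05,0,71]]]';python3 - <<'E'
from rig import robot
from h import *
o=robot.get_obs()
w=wcam(robot.camera("wrist"),o); im=w["img"][:,:,::-1].copy()
draw(w,im,rect(.6008,-.319,2.1,.07,.048,.032)); draw(w,im,rect(.6008,-.319,2.1,.086,.064,.012),(255,0,255))
cv2.imwrite("pics/w15.png",im)
goto(o,[.437,.1255,.15],171.4-90)
E
```

```text
time: 37.5
position: [0.6008, -0.3191, 0.022]
tool_rot: [0.013, -0.707, 0.707, -0.013]
ft_force: [-0.5, -0.8, 0.0]
grip_width: 0.0602
time: 38.12
position: [0.6003, -0.3187, 0.1636]
tool_rot: [-0.013, 0.707, -0.707, 0.013]
ft_force: [0.9, -0.9, 0.7]
grip_width: 0.0616
t 38.12 turn [ 0.  10.7  0. ] shift mm (before turn) [ 147.1   14.  -449.8] (after turn) [ 227.9   13.6 -414.8] pos [ 600.3 -318.7  163.6] q6 0.88 F [ 0.9 -0.9  0.7] w 61.6
```

View pics/w15.png

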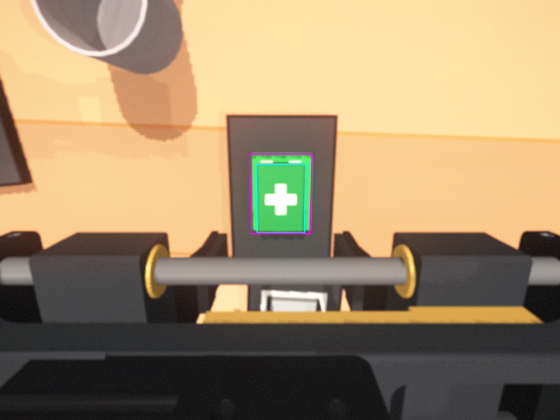

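```bash
python3 -m crank '[[[0,0,0,0.017,0,-0.052,100],[0,0,0,0.018,0,-0.055,100],[0,0,0,0.018,0,-0.055,100],[0,0,0,0.018,0,-0.055,100],[0,0,0,0.018,0,-0.055,100]]]'; python3 -m crank '[[[0,0,0,0.018,0,-0.055,100],[0,0,0,0.018,0,-0.055,100],[0,0,0,0.016,0.005,-0.05,100],[0,0,0,0.006,0.005,-0.018,100],[0,10.6,0,0,0,0,100]]]';  python3 -m crank '[[[0,0,0,0,0,0,100],[0,0,0,0,0,0,100],[0,0,0,0,0,0,100],[0,0,0,0,0,0,100],[0,0,0,0,0,0,100]]]';python3 - <<'E'
from rig import robot
from h import *
o=robot.get_obs()
w=wcam(robot.camera("wrist"),o); im=w["img"][:,:,::-1].copy()
draw(w,im,rect(.437,.1255,171.4,.104,.06,.03),(255,0,255))
cv2.imwrite("pics/w16.png",im)
c=robot.camera("top");cv2.imwrite("pics/topE.png",c["img"][:,:,::-1])
goto(o,[.437,.1255,.0185],171.4-90)
E
```

```text
time: 38.8
position: [0.5017, -0.049, 0.1633]
tool_rot: [0.012, -0.707, 0.707, -0.014]
ft_force: [0.6, 0.3, -0.4]
grip_width: 0.0869
time: 39.42
position: [0.4367, 0.127, 0.1528]
tool_rot: [0.053, 0.705, -0.705, -0.053]
ft_force: [-0.9, -0.3, -0.3]
grip_width: 0.0873
time: 40.05
position: [0.4376, 0.1252, 0.1521]
tool_rot: [-0.053, -0.705, 0.705, 0.053]
ft_force: [-0.9, -0.7, 0.2]
grip_width: 0.087
t 40.05 turn [-0.   0.1  0. ] shift mm (before turn) [  0.6 133.6  -0.2] (after turn) [  0.6 133.6  -0.2] pos [437.6 125.2 152.1] q6 1.75 F [-0.9 -0.7  0.2] w 87.0
```

View pics/w16.png

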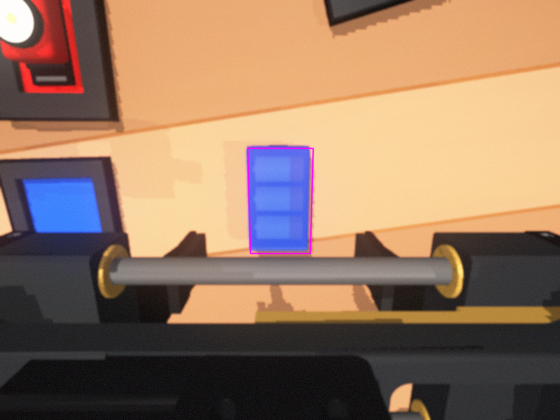

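View pics/topE.png

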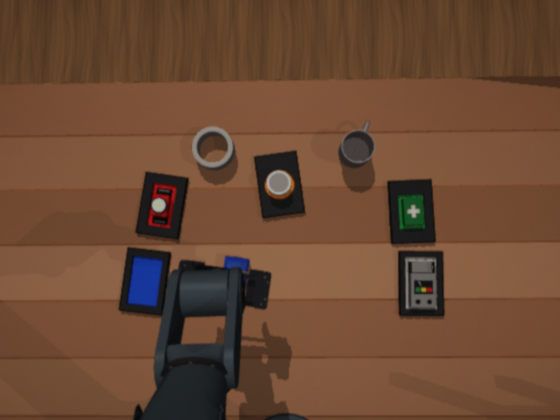

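```bash
python3 -m crank '[[[0,0,0,0,0.03,0,100],[0,0,0,0,0.035,0,100],[0,0,0,0,0.035,0,100],[0,0,0,0,0.0236,0,100],[0,0,0,0,0.01,0,100]]]' 20; python3 -m crank '[[[0,0,0,0,0,0,85],[0,0,0,0,0,0,75],[0,0,0,0,0,0,70],[0,0,0,0,0,0,60],[0,0,0,0,0,0,50]]]' 20; python3 -m crank '[[[0,0,0,0,0,0,50],[0,0,0,0,0,0,50],[0,0,0,0,-0.008,0,50],[0,0,0,0,-0.02,0,50],[0,0,0,0,-0.025,0,50]]]' 20
python3 - <<'E'
from rig import robot
from h import *
o=robot.get_obs()
goto(o,[.4293,.3545,.1],82.7)
E
```

```text
time: 40.78
position: [0.437, 0.1253, 0.0172]
tool_rot: [-0.052, -0.705, 0.705, 0.053]
ft_force: [-0.5, 0.1, 0.4]
grip_width: 0.0872
time: 41.4
position: [0.4383, 0.1256, 0.0193]
tool_rot: [0.053, 0.705, -0.705, -0.052]
ft_force: [-0.4, 1.0, 6.4]
grip_width: 0.0598
time: 42.02
position: [0.4366, 0.1252, 0.0718]
tool_rot: [-0.052, -0.705, 0.705, 0.053]
ft_force: [0.7, -0.1, -3.0]
grip_width: 0.0599
t 42.02 turn [-0.  -1.2  0.1] shift mm (before turn) [  41.3  -28.3 -225.7] (after turn) [  36.4  -28.2 -226.5] pos [436.6 125.2  71.8] q6 1.75 F [ 0.7 -0.1 -3. ] w 59.9
```

```bash
python3 -m crank '[[[0,-1.2,0,0.005,-0.028,-0.025,50],[0,0,0,0.009,0,-0.05,50],[0,0,0,0.009,0,-0.055,50],[0,0,0,0.009,0,-0.055,50],[0,0,0,0.005,0,-0.03,50]]]' 20; python3 -m crank '[[[0,0,0,0.001,0,-0.012,50],[0,0,0,0,0,0,50],[0,0,0,0,0,0,50],[0,0,0,0,0,0,50],[0,0,0,0,0,0,50]]]' 20
python3 - <<'E'
from rig import robot
from h import *
o=robot.get_obs()
goto(o,[.4293,.3545,.0228],82.7)
w=wcam(robot.camera("wrist"),o); im=w["img"][:,:,::-1].copy()
draw(w,im,rect(.4293,.3545,172.7,.16,.11,.013)); draw(w,im,rect(.4293,.3545,172.7,.12,.076,.012),(255,0,255))
cv2.imwrite("pics/w17.png",im)
E
```

```text
time: 42.65
position: [0.428, 0.3456, 0.0996]
tool_rot: [-0.044, -0.706, 0.706, 0.044]
ft_force: [0.6, 1.1, -2.5]
grip_width: 0.0598
time: 43.28
position: [0.4295, 0.3545, 0.0995]
tool_rot: [-0.046, -0.706, 0.706, 0.046]
ft_force: [-0.3, 0.6, -3.1]
grip_width: 0.0599
t 43.27 turn [-0.  -0.1  0. ] shift mm (before turn) [ 0.2 76.7  0. ] (after turn) [ 0.2 76.7  0.1] pos [429.5 354.5  99.5] q6 2.19 F [-0.3  0.6 -3.1] w 59.9
```

View pics/w17.png

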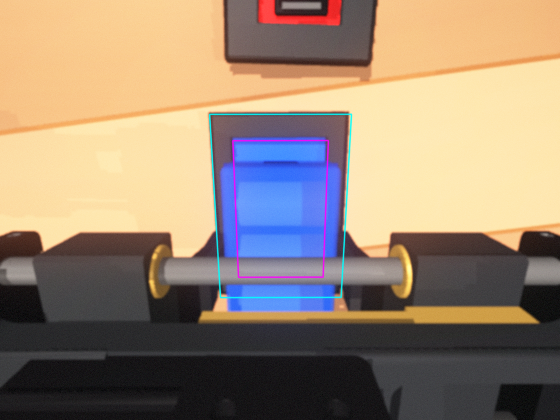

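```bash
python3 -m crank '[[[0,0,0,0,0.015,0,50],[0,0,0,0,0.025,0,50],[0,0,0,0,0.02,0,50],[0,0,0,0,0.009,0,50],[0,0,0,0,0.004,0,50]]]' 20; python3 -m crank '[[[0,0,0,0,0.001,0,50],[0,0,0,0,0.0005,0,50],[0,0,0,0,0,0,50],[0,0,0,0,0,0,50],[0,0,0,0,0,0,50]]]'
python3 - <<'E'
from rig import robot
from h import *
o=robot.get_obs()
goto(o,[.4293,.3545,.0228],82.7)
E
```

```text
time: 43.95
position: [0.4291, 0.3552, 0.0256]
tool_rot: [-0.045, -0.705, 0.706, 0.045]
ft_force: [-0.3, 0.2, -1.5]
grip_width: 0.0597
time: 44.58
position: [0.4294, 0.3554, 0.0252]
tool_rot: [0.045, 0.706, -0.706, -0.045]
ft_force: [0.0, -0.1, -2.2]
grip_width: 0.0601
t 44.58 turn [ 0. -0. -0.] shift mm (before turn) [-0.   2.4  0.9] (after turn) [-0.   2.4  0.9] pos [429.4 355.4  25.2] q6 2.19 F [ 0.  -0.1 -2.2] w 60.1
```

```bash
python3 -m crank '[[[0,0,0,0,0.001,0.0008,50],[0,0,0,0,0.0005,0,50],[0,0,0,0,0.0004,0,50],[0,0,0,0,0,0,50],[0,0,0,0,0,0,50]]]'
python3 - <<'E'
from rig import robot
from h import *
o=robot.get_obs()
goto(o,[.4293,.3545,.0228],82.7)
E
```

```text
time: 45.2
position: [0.4291, 0.3545, 0.0233]
tool_rot: [-0.045, -0.706, 0.706, 0.045]
ft_force: [-1.6, -1.5, 3.1]
grip_width: 0.0599
t 45.2 turn [-0. -0.  0.] shift mm (before turn) [-0.2  0.5 -0.1] (after turn) [-0.2  0.5 -0.1] pos [429.1 354.5  23.3] q6 2.19 F [-1.6 -1.5  3.1] w 59.9
```

```bash
python3 -m crank '[[[0,0,0,0,0,0,50],[0,0,0,0,0,0,71],[0,0,0,0,0,0,75],[0,0,0,0,0,0,82],[0,0,0,0,0,0,82]]]'; python3 -m crank '[[[0,0,0,0,-0.005,0,82],[0,0,0,0,-0.015,0,82],[0,0,0,0,-0.03,0,82],[0,0,0,0,-0.04,0,82],[0,0,0,0,-0.04,0,82]]]';python3 - <<'E'
from rig import robot
from h import *
o=robot.get_obs()
w=wcam(robot.camera("wrist"),o); im=w["img"][:,:,::-1].copy()
draw(w,im,rect(.4293,.3545,172.7,.104,.06,.034)); draw(w,im,rect(.4293,.3545,172.7,.12,.076,.012),(255,0,255))
cv2.imwrite("pics/w18.png",im)
goto(o,[.38,.05,.25],81)
E
```

```text
time: 45.82
position: [0.4293, 0.3546, 0.023]
tool_rot: [0.045, 0.706, -0.706, -0.045]
ft_force: [0.8, 0.4, 0.3]
grip_width: 0.0702
time: 46.45
position: [0.4292, 0.3546, 0.1553]
tool_rot: [0.045, 0.706, -0.706, -0.045]
ft_force: [0.6, 0.7, -1.1]
grip_width: 0.0716
t 46.45 turn [ 0.   1.7 -0. ] shift mm (before turn) [  9.9 -94.9 308.3] (after turn) [  0.9 -94.7 308.5] pos [429.2 354.6 155.3] q6 2.19 F [ 0.6  0.7 -1.1] w 71.6
```

View pics/w18.png

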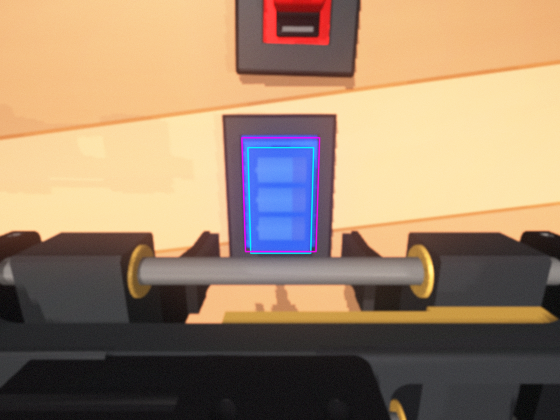

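Move clear of the trays and check everything from above.

```bash
python3 -m crank '[[[0,0,0,0.002,-0.03,0.04,82],[0,0,0,0.002,-0.03,0.05,82],[0,0,0,0.002,-0.03,0.05,82],[0,0,0,0.002,0,0.05,82],[0,0,0,0.002,0,0.04,82]]]'; python3 -m crank '[[[0,0,0,0.002,0,0.03,82],[0,0,0,0,0,0.02,82],[0,0,0,0,0,0,82],[0,0,0,0,0,0,82],[0,0,0,0,0,0,82]]]';python3 - <<'E'
from rig import robot
from h import *
o=robot.get_obs(); print(o["position"],o["time"],np.abs(o["joint_velocities"]).max())
c=robot.camera("top"); s=robot.camera("scene")
cv2.imwrite("pics/topF.png",c["img"][:,:,::-1]); cv2.imwrite("pics/sceneF.png",s["img"][:,:,::-1])
def crop(k,p,r=34,f=4):
    x,y=[int(v) for v in p]; return cv2.resize(k["img"][y-r:y+r,x-r:x+r,::-1],None,fx=f,fy=f,interpolation=cv2.INTER_CUBIC)[:240,:266]
T=dict(grey=(.4208,-.3375),blue=(.4293,.3545),amber=(.672,.0135))
cv2.imwrite("pics/finA.png",np.vstack([np.hstack([crop(k,proj(k,[*t,.01])[0]) for t in T.values()]) for k in (c,s)]))
E
```

```text
time: 47.12
position: [0.3896, 0.1262, 0.2445]
tool_rot: [0.046, 0.706, -0.706, -0.044]
ft_force: [0.8, -0.5, -0.2]
grip_width: 0.0712
time: 47.75
position: [0.3817, 0.0791, 0.2433]
tool_rot: [0.045, 0.706, -0.706, -0.045]
ft_force: [0.8, -0.1, -0.3]
grip_width: 0.0715
[0.38170252 0.07907777 0.24325411] 47.75 0.004575804149830511
```

View pics/topF.png

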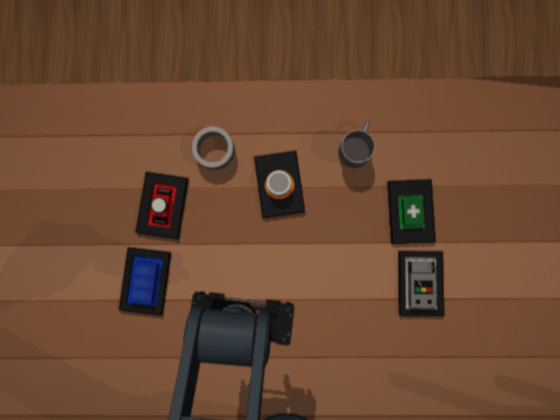

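View pics/sceneF.png

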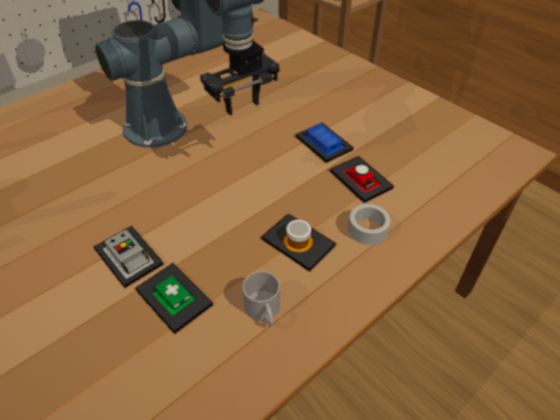

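View pics/finA.png

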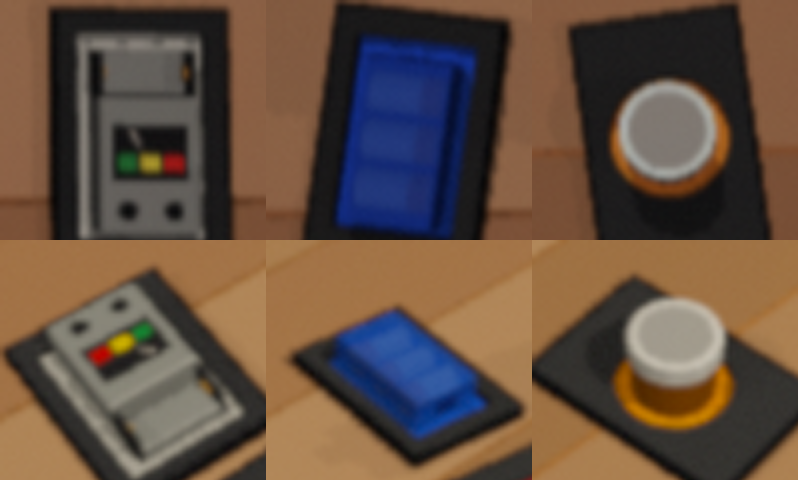

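```bash
python3 -c "
from rig import robot
print(robot.hand_in())"
```

```text
the job is handed in; nothing more can be done
None
```

All five things are back in the cut-outs of their own colours, right way up: headlamp in red, jar in amber, tester in grey, first-aid tin in green and cell case in blue. I handed in at about 48 s of the 138 s.

- **Set-down:** I lowered each thing until the wrist force showed contact (a few newtons, at most about 7 N), then released it.
- **Fit:** After each release I checked the wrist picture against the tray outline. Each thing sat inside its cut-out.
- **Final look:** The top and scene pictures, with the arm clear, show everything lying flat. The mug and tape look unmoved by eye; I did not measure them again.
- **Disagreements:**
  - The position networks were off by several centimetres between cameras for the stacked things, so I measured colour outlines instead.
  - The tray rim and cut-out outlines differed by about 3 mm, and I used the middle.
  - The wrist view agreed with those positions to about 1–2 mm.
- **Slip:** When I moved in to grasp the jar, the gripper was first about 3.6 mm off because the arm was still settling. I corrected this before closing.

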